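# Shelve the gear bins in a row and lock the side guide

### The arm

A 6-joint arm with a two-finger parallel gripper is mounted at the origin on a cart in front of the work surface, level with it; the furniture and walls round the work are solid. World frame = base frame: x ahead of the robot, y to its left, z up, the work surface at z = 0. Lengths are in m, angles in degrees, forces in N, time in s.
With the tool pointing down it reaches from about 0.3 to 0.85 m from the base axis. Payload 5.4 kg.
Tool frame: the origin (TCP) lies midway between the tips of the shut fingers; the grasp point (between the pads) lies 19 mm behind it; z points along the fingers, y is the line along which they close (so a half turn about z gives the same grasp; the last joint's range is limited). The gripper opens to 85 mm and grips with 20 to 120 N. Pads are 22 mm wide; open, the fingers measure 114 mm over their backs; the gripper's body (76 mm by 85 mm) begins 54 mm behind the grasp point. The pads swing forward as they close: fully open they stand 13 mm farther back than shut.
Start: joints at [56.201, 9.076, 91.501, -0, 79.423, -12.038], TCP at [0.213, 0.534, 0.231] pointing down, gripper open.
Joint ranges: [-166.64, 166.64], [-54.1, 131.32], [10.49, 154.53], [-73.88, 253.88], [9.74, 151.15], [-171.62, 171.62]. Speed limits (degrees/s): [147.25, 147.25, 180, 180, 180, 180].

### API

Orientations are given as [roll, pitch, yaw] about the fixed x, y, z axes, in that order (R = Rz(yaw) Ry(pitch) Rx(roll)).
In Python, from workcell import ctrl gives the robot as it stands.
- The arm moves only by the shell command python3 -m crank 'ROWS' [OPENING]. ROWS is JSON, one flat list of numbers, 6 for each row, row after row: the shift along the world's x, y, z in mm, then the turn, a rotation vector about the world's x, y, z in rad. A call has 1 to 10 rows; each row shifts and turns the commanded pose from where the row before left it; what a row does not reach is not made up. A row lasts 1/10 s, in which the tool goes at most 50 mm and 8.59 degrees, less where a joint would pass 70% of its speed; a pose out of reach is approached as far as the arm can. A call is refused whole if a number of a shift passes 50 or a number of a turn 0.15, either way. A call with a gripper value outside its range is refused whole. OPENING is the finger opening in mm, from 0 to 85.4, set as the call begins (- or left out, the last holds). The fingers move at their own pace and stop on an object; the grip force is fixed at half the most. Time passes only in rows, so rows that do not move let the fingers close. It gives the time, the measured TCP pose, the force, the opening and the grip force at its end, in the units of the state.
- ctrl.sense(): the state, without advancing time (a new reading comes with each control period).
- ctrl.get_image(name): name is "scene" or "top" or "wrist"; returns the picture (480x640x3 uint8, red, green, blue); there is no depth.
- ctrl.camera_model(name): a dict with "fx", "fy", "cx", "cy" (pixels), "eye" and "rotation" of the camera in the world. Camera axes: x right, y down, z forward; pixel columns grow to the right and rows downward; lengths in m; the calibration is good to about 2 mm. A picture is of the moment at which its call begins: read the wrist's pose just before it. camera_model takes no time and is no camera call; for the wrist camera it gives the pose at the moment of the call.
- ctrl.close_job(): hands the job in; it is judged then, once.
The state is a dict: "time": time; "qpos": joint angles; "qd": joint speeds; "joint_torque": joint torques, N m; "eef_pos": TCP position; "tcp_rot": TCP orientation; "force": force on the tool from outside, world axes, zero at the start; "ft_torque": the same for the moment, N m; "opening": opening from 0.0 (shut) to 1.0 (fully open); "finger_force": force on a finger pad.
Only numpy, scipy, OpenCV 4.12 (cv2) and the standard library are available. Lean on these libraries where they do the work, as an engineer would, in place of code of your own. Each camera call takes 0.05 s, during which the arm holds its last target. There are 200 camera calls.

### The job

Two small parts bins with gears in them have been left out on the bench. Stand both on the sloped shelf beside the bin that is already there, lying flat with their low open fronts facing the robot and up against the front lip, gears still inside and in either order; then slide the side guide along so that the three bins stand snugly side by side against the end stop, and turn its knob clockwise until it clicks to lock it. Leave the other things on the benches where they are.

Things in the scene. Friction and masses are not known exactly. Their poses are not given: they have to be found in the camera images.
- deck: grey deck of the fixed bin shelf, 384 mm long, 125 deep, sloping 25 degrees down to the robot; bins lie flat on it, so they lean 25 degrees. Origin: where deck surface, inner face of the front lip and face of the left end stop meet. x up the slope, y left along the lip (deck: y 0 to -0.384), z the deck's normal. Lip 18 mm above the deck (x -0.011 to 0); end stop 50; guide rail along the back (x 0.125 to 0.145) 18.
- guide_face (a point): the side guide's face towards the bins: a grey plate across the deck, x 0.004 to 0.112 and 50 mm high, 3 thick, on an aluminium carriage that rides on the aluminium rail along the back, to the right of the face. Point: on the face, 55 mm up the slope from the lip, 25 mm above the deck.
- guide (a joint): slide of the side guide along the rail, m: 0 = fully right, face 322 mm from the end stop's face; grows to the left (gap = 0.322 - value, at most 0.20). About 0.124 when three bins are packed side by side. Free it slides with 1 to 3 N and is moved by its knob; locked it holds 40 N.
- knob_grip (a point): lock knob on the guide's carriage: black bar 44 x 12 mm, 24 tall, turning about the deck's normal (leaning 25 degrees). Point: on the axis, 60 mm above the deck plane, 10 below the bar's top, 135 up the slope from the lip, 32 to the right of the guide's face; it moves with the guide. A round base 29 mm across lies 22 mm below it, the carriage's top 28 mm below.
- knob (a joint): angle of the lock knob, rad: 0 = free, bar across the rail (along the deck's x); grows clockwise seen from above. An over-centre spring resists with about 0.12 N m until 0.7; past that it clicks on by itself to its stop at 1.4: locked, bar nearly in line with the rail. Let go before 0.7 it springs back to 0.
- bin_home_center (a point): plain plastic parts bin, open on top, 109 mm long (x), 66 wide over the back wall's rim, 58 high at the back, 0.1 kg. Parallel upright side walls, 62 mm over their outsides, 55 high at the back, falling to the low front wall (30 high, on the -x side). Point: its middle, 29 mm above the underside; x runs front to back, z up out of the bin. Already on the deck by the end stop.
- bin_a_center (a point): plain plastic parts bin, open on top, 109 mm long (x), 66 wide over the back wall's rim, 58 high at the back, 0.1 kg. Parallel upright side walls, 62 mm over their outsides, 55 high at the back, falling to the low front wall (30 high, on the -x side). Point: its middle, 29 mm above the underside; x runs front to back, z up out of the bin. On a bench; holds a steel gear.
- bin_b_center (a point): plain plastic parts bin, open on top, 109 mm long (x), 66 wide over the back wall's rim, 58 high at the back, 0.1 kg. Parallel upright side walls, 62 mm over their outsides, 55 high at the back, falling to the low front wall (30 high, on the -x side). Point: its middle, 29 mm above the underside; x runs front to back, z up out of the bin. On a bench; holds a brass gear.
- bin_home_front (a point): bin_home: middle of its lower front edge, 54 mm in front of and 29 below its middle
- bin_a_front (a point): bin_a: middle of its lower front edge, 54 mm in front of and 29 below its middle
- bin_b_front (a point): bin_b: middle of its lower front edge, 54 mm in front of and 29 below its middle
- pinion_a: steel gear 44 mm across, 17 high, lying loose in bin_a; origin at the middle of its underside
- pinion_b: brass-coloured gear 40 mm across, 17 high, lying loose in bin_b; origin at the middle of its underside
- marker_pen: bystander: marker pen, 133 mm, lying in front of the shelf's left end
- shaft: bystander: stepped steel shaft, 126 mm, lying on the bench in front of the shelf's right end
- oiler: bystander: oil bottle, 52 mm across, 151 tall, standing near the front edge to the left
- pliers: bystander: pliers, 151 mm, lying on the right-hand bench
Mind the look-alikes: they are no part of the job. Leave any brown look-alike of the pinion_b alone.

How it is judged (in metres and radians):
On the way, in this order (a step that is already met when the one before it is completed fails the run):
1. all three bins lie flat on the shelf (z of bin_home_center in the frame of deck between 0.022 and 0.036 m and angle between the z axis of each of bin_home_center, bin_a_center, bin_b_center and the z axis of deck, either way round below 0.1 rad and x of bin_home_center in the frame of deck between 0.03 and 0.11 m and y of bin_home_center in the frame of deck between -0.35 and 0 m and z of bin_a_center in the frame of deck between 0.022 and 0.036 m and x of bin_a_center in the frame of deck between 0.03 and 0.11 m and y of bin_a_center in the frame of deck between -0.35 and 0 m and z of bin_b_center in the frame of deck between 0.022 and 0.036 m and x of bin_b_center in the frame of deck between 0.03 and 0.11 m and y of bin_b_center in the frame of deck between -0.35 and 0 m), for 0.2 s.
2. the guide has closed the row against the end stop: bins flat, square, low fronts at the lip, gears inside (z of bin_home_center in the frame of deck between 0.022 and 0.036 m and x of each of bin_home_front, bin_a_front, bin_b_front in the frame of deck below 0.01 m and x of bin_home_center in the frame of deck between 0.045 and 0.072 m and y of bin_home_center in the frame of deck between -0.295 and -0.02 m and angle between the z axis of each of bin_home_center, bin_a_center, bin_b_center and the z axis of deck, either way round below 0.1 rad and angle between the x axis of each of bin_home_center, bin_a_center, bin_b_center and the x axis of deck, either way round below 0.14 rad and z of bin_a_center in the frame of deck between 0.022 and 0.036 m and x of bin_a_center in the frame of deck between 0.045 and 0.072 m and y of bin_a_center in the frame of deck between -0.295 and -0.02 m and z of bin_b_center in the frame of deck between 0.022 and 0.036 m and x of bin_b_center in the frame of deck between 0.045 and 0.072 m and y of bin_b_center in the frame of deck between -0.295 and -0.02 m and x of pinion_a in the frame of bin_a_center between -0.05 and 0.05 m and y of pinion_a in the frame of bin_a_center between -0.032 and 0.032 m and z of pinion_a in the frame of bin_a_center below 0 m and x of pinion_b in the frame of bin_b_center between -0.05 and 0.05 m and y of pinion_b in the frame of bin_b_center between -0.032 and 0.032 m and z of pinion_b in the frame of bin_b_center below 0 m and value of joint guide above 0.116 m), for 0.2 s.
At the end, for the whole second after the job is handed in: Three bins flat (0.1 rad) and square (0.14 rad) on the deck, low fronts towards the robot within 10 mm of the front lip, gears inside; guide slide over 0.116 m (under 8 mm of play in the row); knob past its click (over 1.25 rad) (all of step 2 and value of joint knob above 1.25 rad); the robot touches nothing.
It fails at once if a bystander (marker, shaft, oil bottle or pliers) is moved more than 30 mm (distance of any of marker_pen, shaft, oiler, pliers from where it was at the start of the episode above 0.03 m).
It also fails if it takes over 72 s, if anything falls off the work surface, if the arm or the gripper's body presses on something with over 40 N, if the wrist force passes 120 N, or if a joint passes its speed limit or range.

## Working session

There is one attempt and no reset: what is moved stays moved. The work goes in short steps, Python scripts to look and compute and a shell command to move; the robot and the scene stay as the last step left them, time stands still between calls to the robot, and variables do not carry over. Pictures are saved under pics/ and viewed, at most 10 in all, crops included, and the job is handed in when it is done.

```bash
mkdir -p pics; ls; python3 - <<'E'
from workcell import ctrl
import cv2
for n in ("scene","top"):
    cv2.imwrite(f"pics/{n}0.png",ctrl.get_image(n)[:,:,::-1])
    print(n,ctrl.camera_model(n))
print(ctrl.sense())
E
```

```text
pics
scene {'fx': 437.46812345528235, 'fy': 437.46812345528235, 'cx': 314.1634186149124, 'cy': 246.94579355674426, 'eye': array([-0.21891098,  0.66628632,  0.58655217]), 'rotation': array([-114.9789474 ,   -0.33464438, -133.78194678])}
top {'fx': 454.5912357462197, 'fy': 454.5912357462197, 'cx': 319.5089571001524, 'cy': 243.08804385920845, 'eye': array([ 0.38629124, -0.02806563,  1.27746772]), 'rotation': array([-175.10747126,   -0.48705037,  -89.42358956])}
{'time': 0.1, 'qpos': array([ 5.61998156e+01,  9.10735294e+00,  9.15656945e+01, -1.18256427e-03,
        7.94223239e+01, -1.20370900e+01]), 'qd': array([-0.08206975, -0.16844775, -0.15461053,  0.03864082, -0.04325936,
        0.03948476]), 'joint_torque': array([-5.38601289e-04, -3.96991396e+01, -3.32336712e+01, -2.23049510e-04,
        4.19564501e-03, -3.80705302e-06]), 'eef_pos': array([0.21290366, 0.53355019, 0.23042545]), 'tcp_rot': array([-1.79906483e+02, -1.87526227e-02,  1.58237108e+02]), 'force': array([ 0.99158892,  0.0410682 , -0.49839744]), 'ft_torque': array([ 0.04058634,  0.00534167, -0.03565893]), 'finger_force': 0.0, 'opening': 1.0027101344083924}
```

View pics/scene0.png

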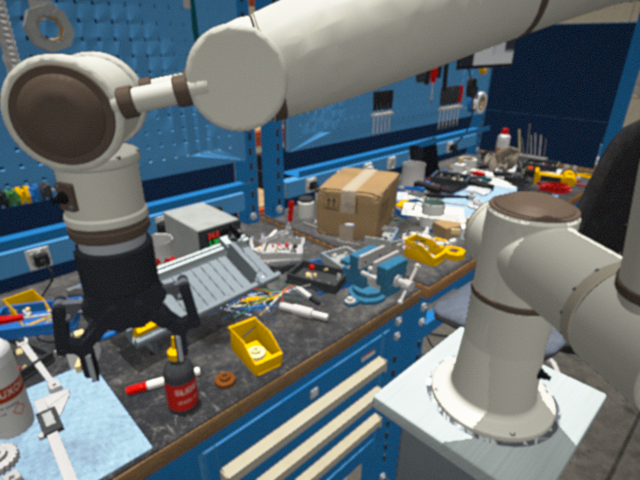

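View pics/top0.png

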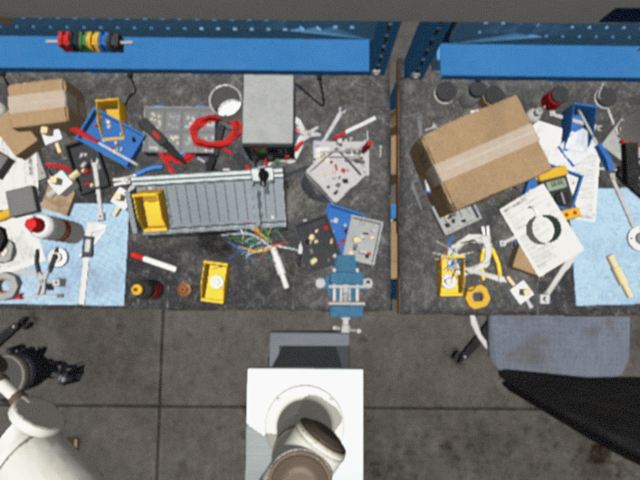

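The top view shows the shelf at px (207,200), with the home bin at (150,210) and the knob at (263,175). Yellow bin candidates are (213,282) on the near bench, (452,275) on the right bench, and (110,115) in the back clutter. The brown look-alike gear is at (184,289). Next I'll enlarge the candidates.

```bash
cat > h.py <<'E'
import numpy as np, cv2
from scipy.spatial.transform import Rotation as R
from workcell import ctrl
def cam(n):
    m=ctrl.camera_model(n); return m, R.from_euler('xyz',m['rotation'],degrees=True).as_matrix()
def rays(n,px,mc=None):
    m,M=mc or cam(n); px=np.atleast_2d(np.array(px,float))
    d=np.c_[(px[:,0]-m['cx'])/m['fx'],(px[:,1]-m['cy'])/m['fy'],np.ones(len(px))]
    return m['eye'],d@M.T
def onz(n,px,z,mc=None):
    e,d=rays(n,px,mc); return e+d*((z-e[2])/d[:,2])[:,None]
def proj(n,P,mc=None):
    m,M=mc or cam(n); c=(np.atleast_2d(P)-m['eye'])@M
    return np.c_[m['fx']*c[:,0]/c[:,2]+m['cx'],m['fy']*c[:,1]/c[:,2]+m['cy']]
def tri(n1,p1,n2,p2):
    e1,d1=rays(n1,p1); e2,d2=rays(n2,p2); d1,d2=d1[0],d2[0]
    s=np.linalg.lstsq(np.c_[d1,-d2],e2-e1,rcond=None)[0]
    a,b=e1+s[0]*d1,e2+s[1]*d2
    return (a+b)/2,np.linalg.norm(a-b)
def yellow(im):
    h=cv2.cvtColor(im,cv2.COLOR_RGB2HSV); return cv2.inRange(h,(19,140,70),(33,255,255))
E
python3 - <<'E'
from h import *
im=cv2.imread("pics/top0.png")
def c(x,y,w,h,W,H): return cv2.resize(im[y:y+h,x:x+w],(W,H),interpolation=cv2.INTER_CUBIC)
a=np.hstack([c(180,245,80,60,400,300),c(425,245,80,60,400,300)])
b=c(100,150,200,75,800,300)
cv2.imwrite("pics/crop1.png",np.vstack([a,b]))
m=yellow(im[:,:,::-1].copy())
n,l,s,ce=cv2.connectedComponentsWithStats(m)
for i in range(1,n):
    if s[i,4]>60:
        pts=np.argwhere(l==i)[:,::-1].astype(np.float32)
        r=cv2.minAreaRect(pts); print(s[i],r, onz("top",cv2.boxPoints(r),0.055).round(3).tolist())
E
```

```text
[ 86  32  13  19 194] ((91.72615051269531, 41.070770263671875), (18.526987075805664, 11.537764549255371), 86.8201675415039) [[1.076, 0.623, 0.055], [1.079, 0.591, 0.055], [1.025, 0.586, 0.055], [1.022, 0.618, 0.055]]
[ 95  98  31  24 433] ((112.8216323852539, 105.50788116455078), (36.45008850097656, 18.16826820373535), 29.47589111328125) [[0.868, 0.593, 0.055], [0.914, 0.571, 0.055], [0.864, 0.481, 0.055], [0.819, 0.503, 0.055]]
[538 166  29  16 247] ((551.397705078125, 173.21115112304688), (9.772542953491211, 29.877511978149414), 75.25643920898438) [[0.693, -0.629, 0.055], [0.715, -0.71, 0.055], [0.689, -0.716, 0.055], [0.666, -0.635, 0.055]]
[ 131  190   38   42 1195] ((149.99160766601562, 211.119140625), (42.403621673583984, 31.80271339416504), 79.99201965332031) [[0.622, 0.477, 0.055], [0.638, 0.393, 0.055], [0.524, 0.368, 0.055], [0.508, 0.452, 0.055]]
[562 208  18  12 101] ((570.811279296875, 213.33963012695312), (9.3405179977417, 16.20854377746582), 74.05460357666016) [[0.586, -0.697, 0.055], [0.599, -0.74, 0.055], [0.574, -0.747, 0.055], [0.561, -0.703, 0.055]]
[  0 210  10  
[... 237 characters left out ...]
8594, 261.5830078125), (26.217174530029297, 5.2820844650268555), 75.0685806274414) [[0.478, -0.501, 0.055], [0.482, -0.515, 0.055], [0.414, -0.531, 0.055], [0.41, -0.517, 0.055]]
[437 256  53  53 917] ((463.0, 282.0), (52.0, 52.0), 90.0) [[0.459, -0.355, 0.055], [0.461, -0.496, 0.055], [0.322, -0.493, 0.055], [0.32, -0.353, 0.055]]
[200 260  30  44 880] ((214.02310180664062, 281.8153991699219), (27.03957176208496, 41.05549621582031), 7.125016689300537) [[0.334, 0.285, 0.055], [0.443, 0.275, 0.055], [0.434, 0.202, 0.055], [0.326, 0.213, 0.055]]
[131 284  13  11 113] ((137.0, 289.0), (10.0, 12.0), 90.0) [[0.376, 0.465, 0.055], [0.376, 0.433, 0.055], [0.35, 0.432, 0.055], [0.349, 0.463, 0.055]]
```

View pics/crop1.png

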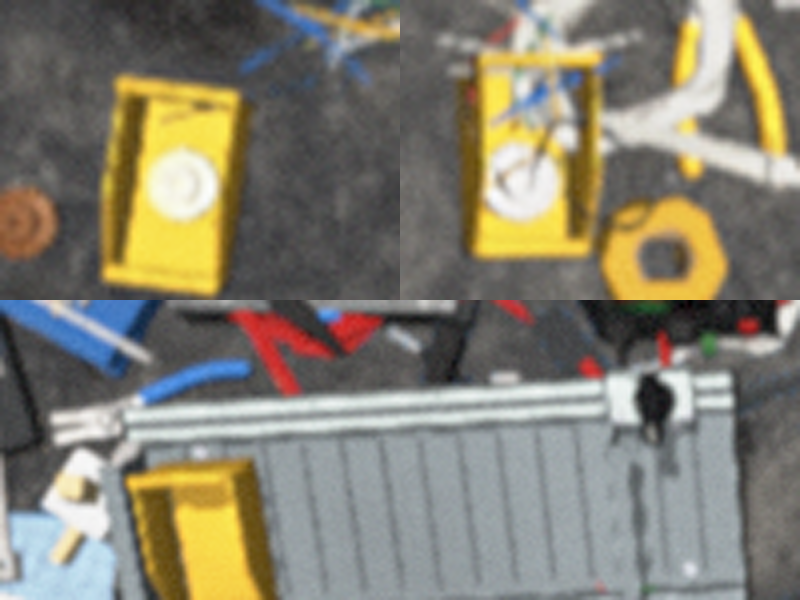

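The left-bench bin (213,282) holds the pale yellow (brass) gear, so it is bin_b. The right-bench bin (452,275) holds a grey-white (steel) gear, so it is bin_a. The brown gear at (184,289) and the orange octagon at (477,296) are look-alikes and stay put. I'll move over the shelf and look with the wrist camera.

```bash
python3 -m crank '[18,-48,21,0,0,0.055, 18,-48,21,0,0,0.055, 18,-48,21,0,0,0.055, 18,-48,21,0,0,0.055, 18,-48,21,0,0,0.055, 18,-48,21,0,0,0.055, 18,-48,21,0,0,0.055,0,0,0,0,0,0]'
python3 - <<'E'
from h import *
s=ctrl.sense();print(s['time'],s['eef_pos'],s['tcp_rot'])
m,M=cam("wrist"); im=ctrl.get_image("wrist"); cv2.imwrite("pics/w1.png",im[:,:,::-1]); print(m,M)
np.savez("w1.npz",eye=m['eye'],M=M)
E
```

```text
time: 0.9
eef_pos: [0.3296, 0.2268, 0.3665]
tcp_rot: [-180.0, 0.3, 179.9]
force: [-0.2, 0.9, 0.4]
opening: 1.0
finger_force: 0.0
0.9 [0.32960733 0.22680757 0.36654228] [-179.98050443    0.3081213   179.89374653]
{'fx': 376.01915869531194, 'fy': 376.01915869531194, 'cx': 323.02801202167933, 'cy': 237.44437953221646, 'eye': array([0.24921815, 0.22641941, 0.5095479 ]), 'rotation': array([ 1.61533108e+02, -2.84202101e-02,  8.98598993e+01])} [[ 2.44521616e-03  9.48503628e-01  3.16756830e-01]
 [ 9.99996887e-01 -2.47642368e-03 -3.04055658e-04]
 [ 4.96026220e-04  3.16756588e-01 -9.48506731e-01]]
```

View pics/w1.png

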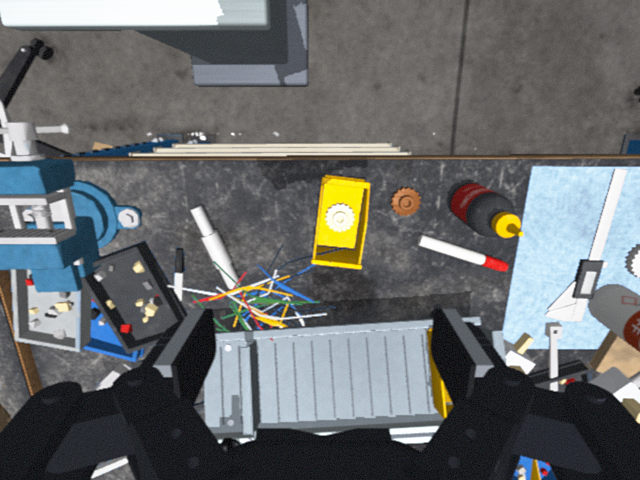

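The wrist view shows bin_b at (340,222): back rim at row ~265, low front at row ~178. The shelf is partly hidden by the fingers, so I'll tilt the tool to the deck's lean and look again.

```bash
python3 -m crank '[0,8,0,0,-0.145,0, 0,8,0,0,-0.145,0, 0,8,0,0,-0.146,0,0,0,0,0,0,0]'
python3 - <<'E'
from h import *
im=cv2.imread("pics/w1.png")[:,:,::-1].copy(); d=np.load("w1.npz"); m,_=cam("wrist"); mc=({**m,'eye':d['eye']},d['M'])
mk=yellow(im); n,l,s,c=cv2.connectedComponentsWithStats(mk)
i=l[250,335] or l[240,318]; print(s[i])
pts=np.argwhere(l==i)[:,::-1].astype(np.float32); hull=cv2.convexHull(pts)
q=cv2.approxPolyDP(hull,4,True)[:,0]; print(q.tolist())
for z in (0,.03,.058): print(z,onz("wrist",q,z,mc).round(4)[:,:2].tolist())
m,M=cam("wrist"); im=ctrl.get_image("wrist"); cv2.imwrite("pics/w2.png",im[:,:,::-1]); np.savez("w2.npz",eye=m['eye'],M=M); print(m)
E
```

```text
time: 1.35
eef_pos: [0.3234, 0.2565, 0.3613]
tcp_rot: [-179.8, 24.9, -179.3]
force: [-0.0, 0.1, -0.2]
opening: 1.0
finger_force: 0.0
[ 311  175   59   95 3694]
[[364.0, 179.0], [369.0, 197.0], [361.0, 268.0], [312.0, 263.0], [322.0, 177.0]]
0 [[0.3358, 0.2821], [0.3607, 0.2898], [0.4668, 0.2819], [0.4587, 0.21], [0.333, 0.2251]]
0.03 [[0.3307, 0.2788], [0.3542, 0.2861], [0.454, 0.2786], [0.4464, 0.211], [0.328, 0.2252]]
0.058 [[0.326, 0.2758], [0.348, 0.2826], [0.4421, 0.2756], [0.4349, 0.2119], [0.3234, 0.2252]]
{'fx': 376.01915869531194, 'fy': 376.01915869531194, 'cx': 323.02801202167933, 'cy': 237.44437953221646, 'eye': array([0.19122056, 0.25469014, 0.45790802]), 'rotation': array([1.36964071e+02, 9.82907744e-02, 9.06114712e+01])}
```

View pics/w2.png

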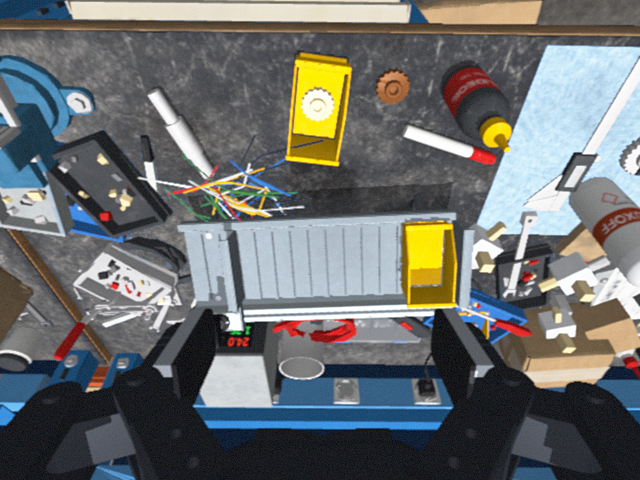

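The tilted view shows the shelf: lip along row ~220 (cols 180–455), home bin at (430,265), end stop at (467,265), guide plate at (232,270). I'll enlarge it for corner points.

```bash
python3 - <<'E'
import cv2,numpy as np
a=cv2.imread("pics/w2.png")
l=cv2.resize(a[200:335,170:260],None,fx=4.4,fy=4.4,interpolation=cv2.INTER_CUBIC)
r=cv2.resize(a[200:335,393:483],None,fx=4.4,fy=4.4,interpolation=cv2.INTER_CUBIC)
cv2.imwrite("pics/crop2.png",np.hstack([l,r])); print(l.shape)
E
```

```text
(594, 396, 3)
```

View pics/crop2.png

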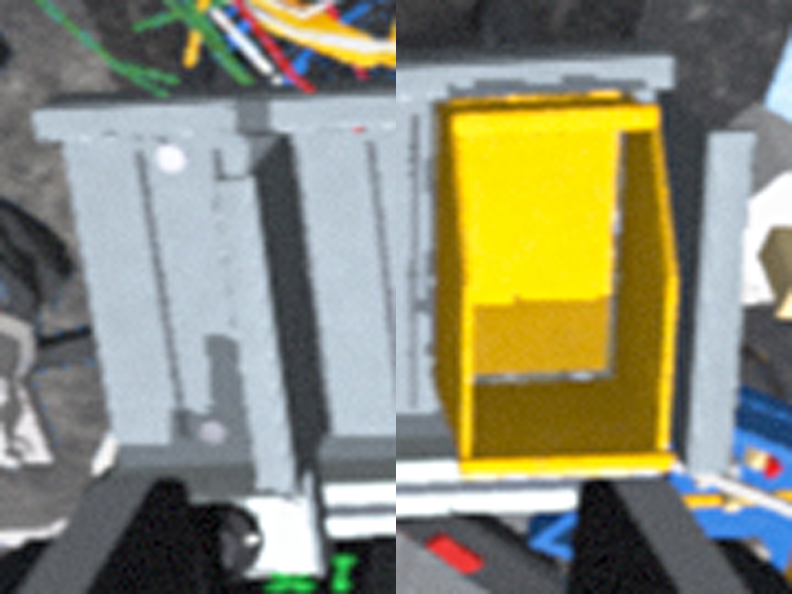

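```bash
cat > fit.py <<'E'
from h import *
from scipy.optimize import least_squares
d=np.load("w2.npz"); m,_=cam("wrist"); mc=({**m,'eye':d['eye']},d['M'])
L=lambda x,y:(x/4.4+170,y/4.4+200); Q=lambda x,y:((x-396)/4.4+393,y/4.4+200)
P=np.array([[-.011,-.384,.018],[0,-.384,.018],[-.011,0,.018],[0,0,.018],[.125,-.384,0]])
U=np.array([L(35,107),L(35,138),Q(672,58),Q(672,88),L(112,440)])
def Rd(y): return R.from_euler('ZY',[y,-25],degrees=True).as_matrix()
f=lambda v:(proj("wrist",P@Rd(v[3]).T+v[:3],mc)-U).ravel()
r=least_squares(f,[.5,.44,.03,4]); v=r.x
if __name__=="__main__":
    print(v.round(4)); print(f(v).reshape(-1,2).round(1).tolist())
    D=Rd(v[3]); 
    for nm,pd in dict(stop0=[0,0,.05],stop1=[.12,0,.05],backL=[.109,0,.058],backR=[.109,-.066,.058],frontR=[0.,-.064,.03],faceNear=[.004,-.322,0],faceFar=[.112,-.322,0],knob=[.135,-.354,.07]).items():
        w=D@pd+v[:3]; print(nm,proj("wrist",w,mc).round(1).tolist(),'top',proj("top",w).round(1).tolist(),w.round(3))
    print('meas stop',Q(708,132),Q(690,470),'back',Q(672,470),Q(462,472),'frontR',Q(440,100),'face',L(325,435))
    print('top lip ends', proj("top",P@D.T+v[:3]).round(1).tolist())
    np.savez("deck.npz",o=v[:3],D=D)
E
python3 fit.py
```

```text
[0.5317 0.4389 0.0487 3.3114]
[[-0.5, -1.9], [0.8, -1.4], [-0.2, -0.5], [-0.7, 0.5], [0.7, 3.6]]
stop0 [[462.7, 227.1]] top [[137.7, 232.4]] [0.511 0.438 0.094]
stop1 [[456.4, 310.0]] top [[129.2, 187.3]] [0.619 0.444 0.145]
backL [[458.8, 305.7]] top [[128.8, 192.3]] [0.606 0.443 0.147]
backR [[410.0, 307.0]] top [[155.2, 191.2]] [0.61  0.377 0.147]
frontR [[409.7, 224.5]] top [[164.5, 228.9]] [0.523 0.374 0.076]
faceNear [[226.2, 227.6]] top [[262.7, 219.6]] [0.554 0.118 0.05 ]
faceFar [[234.8, 294.9]] top [[259.3, 180.4]] [0.652 0.123 0.096]
knob [[201.3, 333.6]] top [[268.7, 176.8]] [0.645 0.091 0.169]
meas stop (463.9090909090909, 230.0) (459.8181818181818, 306.8181818181818) back (455.72727272727275, 306.8181818181818) (408.0, 307.27272727272725) frontR (403.0, 222.72727272727272) face (243.86363636363637, 298.8636363636364)
top lip ends [[285.6, 225.8], [285.3, 221.9], [142.5, 232.5], [141.8, 228.6], [282.5, 174.5]]
```

Deck fit holds up: origin (0.532, 0.439, 0.049), yaw 3.3°, and the home bin's back rim is predicted to within 1–3 px. bin_b's centre is about (0.384, 0.248) with yaw −5°. Next is the approach to bin_b.

```bash
python3 -m crank '[17,-2.5,-30,0,0.109,-0.025, 17,-2.5,-30,0,0.109,-0.025, 17,-2.5,-30,0,0.109,-0.025, 17,-2.5,-30,0,0.109,-0.025, 0,0,-40,0,0,0, 0,0,-40,0,0,0, 0,0,-40,0,0,0, 0,0,0,0,0,0]' 85
```

```text
time: 2.2
eef_pos: [0.3909, 0.243, 0.1181]
tcp_rot: [-178.5, -0.8, 174.7]
force: [-0.9, 0.6, -0.3]
opening: 0.996
finger_force: 0.0
```

```bash
python3 -m crank '[0,2,-38,0.026,-0.014,0, 0,2,-38,0,0,0, 0,0,-35,0,0,0, 0,0,0,0,0,0]' 85; python3 - <<'E'
from h import *
cv2.imwrite("pics/w3.png",ctrl.get_image("wrist")[:,:,::-1])
E
```

```text
time: 2.6
eef_pos: [0.3925, 0.2478, 0.0104]
tcp_rot: [179.8, 0.2, 174.7]
force: [-0.1, 0.4, 0.5]
opening: 0.995
finger_force: 0.0
```

View pics/w3.png

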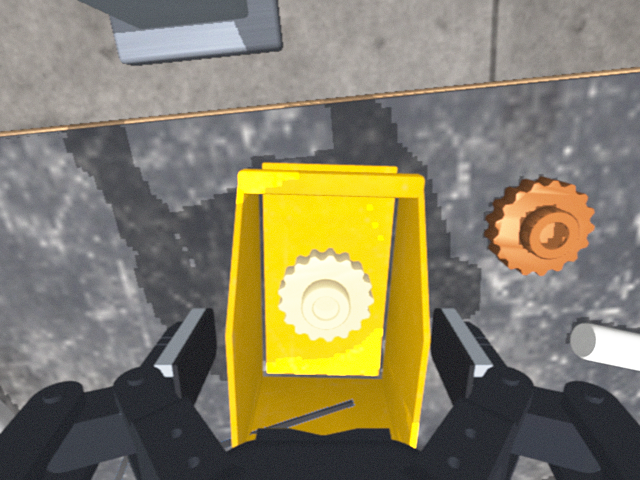

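bin_b is centred between the fingers, brass gear inside at (325,300), and the brown gear at (540,228) is clear. Close and lift.

```bash
python3 -m crank '[0,0,0,0,0,0, 0,0,0,0,0,0, 0,0,0,0,0,0, 0,0,0,0,0,0, 0,0,0,0,0,0, 0,0,0,0,0,0]' 40
python3 -m crank '[0,0,25,0,0,0, 0,0,45,0,0,0, 0,0,45,0,0,0, 0,0,45,0,0,0,0,0,0,0,0,0]'
python3 - <<'E'
from h import *
d=np.load("deck.npz"); 
for y in (-.127,-.217): print(y,(d['D']@[.057,y,.029]+d['o']).round(4))
s=ctrl.sense(); T=R.from_euler('xyz',s['tcp_rot'],degrees=True)
# target tool rot: z=-deck z, x=-deck x, y=deck y
D=d['D']; G=np.c_[-D[:,0],D[:,1],-D[:,2]]
print((R.from_matrix(G)*T.inv()).as_rotvec(), R.from_matrix(G).as_euler('xyz',degrees=True), D[:,2],D[:,0])
E
```

```text
time: 3.25
eef_pos: [0.3979, 0.2497, 0.0162]
tcp_rot: [179.5, 1.0, 174.7]
force: [-0.4, 0.3, 7.4]
opening: 0.723
finger_force: 65.7
time: 3.75
eef_pos: [0.3998, 0.2505, 0.1819]
tcp_rot: [179.3, 1.6, 174.7]
force: [0.7, 0.4, -1.5]
opening: 0.719
finger_force: 67.1
-0.127 [0.5783 0.3144 0.099 ]
-0.217 [0.5835 0.2245 0.099 ]
[-0.01889033 -0.40917946  0.14452379] [-180.           25.         -176.68861796] [-0.42191264 -0.02441142  0.90630779] [0.90479458 0.05235047 0.42261826]
```

```bash
cat > held.py <<'E'
from h import *
import sys
s=ctrl.sense(); mc=cam("wrist"); im=ctrl.get_image("wrist"); cv2.imwrite(sys.argv[1],im[:,:,::-1])
T=R.from_euler('xyz',s['tcp_rot'],degrees=True).as_matrix()
mk=yellow(im); mk[:, :200]=0; mk[:,460:]=0; mk[380:]=0
n,l,st,c=cv2.connectedComponentsWithStats(mk); i=1+np.argmax(st[1:,4]); ys,xs=np.where(l==i)
print('bbox',st[i]); 
for rr in range(ys.min(),ys.min()+40,4):
    w=xs[ys==rr]; print(rr,w.min(),w.max(),end='; ')
print()
# plane in tool frame: points with tool z=h -> tool coords
e,d=rays("wrist",[(323,ys.min()),(323,ys.min()+8)],mc); e=(e-s['eef_pos'])@T; d=d@T
print('cam in tool',e, 'dirs',d)
for h in (-.03,-.02,-.014,-.01,0,.01): print(h,(e+d*((h-e[2])/d[:,2])[:,None]).round(4)[:,:2].tolist())
E
python3 held.py pics/w4.png; python3 - <<'E'
from h import *
im=cv2.imread('pics/w3.png')[:,:,::-1].copy(); mk=yellow(im); mk[:,:200]=0; mk[:,460:]=0; mk[380:]=0
n,l,st,c=cv2.connectedComponentsWithStats(mk); i=1+np.argmax(st[1:,4]); ys,xs=np.where(l==i);print('w3',st[i])
for rr in range(ys.min(),ys.min()+40,4):
    w=xs[ys==rr]; print(rr,w.min(),w.max(),end='; ')
E
```

```text
bbox [  223   149   201   231 35263]
149 259 311; 153 241 391; 157 235 413; 161 234 416; 165 235 416; 169 235 416; 173 235 416; 177 234 416; 181 234 416; 185 234 416; 
cam in tool [ 0.07955922 -0.00053938 -0.14340049] dirs [[-8.80127497e-02  6.95397723e-04  1.02351266e+00]
 [-1.08229573e-01  6.77702661e-04  1.01688491e+00]]
-0.03 [[0.0698, -0.0005], [0.0675, -0.0005]]
-0.02 [[0.0689, -0.0005], [0.0664, -0.0005]]
-0.014 [[0.0684, -0.0005], [0.0658, -0.0005]]
-0.01 [[0.0681, -0.0004], [0.0654, -0.0005]]
0 [[0.0672, -0.0004], [0.0643, -0.0004]]
0.01 [[0.0664, -0.0004], [0.0632, -0.0004]]
w3 [  225   162   207   218 33739]
162 263 272; 166 262 395; 170 240 397; 174 238 419; 178 237 423; 182 238 424; 186 237 424; 190 237 423; 194 236 424; 198 236 424;
```

View pics/w4.png

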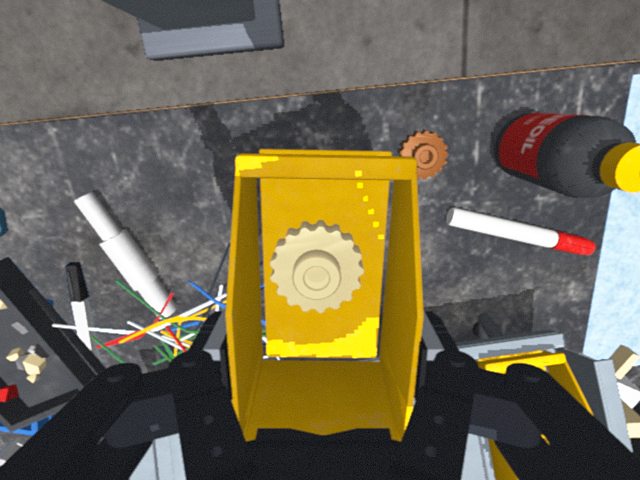

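Held square and level with the gear inside. From the rim, the underside is about 15 mm below the TCP and the bin centre about 12 mm robot-side of it. Computing the hover pose.

```bash
cat > go.py <<'E'
from h import *
import sys
d=np.load("deck.npz"); D,o=d['D'],d['o']
t=D@[float(a) for a in sys.argv[1:4]]+o
s=ctrl.sense(); T=R.from_euler('xyz',s['tcp_rot'],degrees=True)
if len(sys.argv)>4: # yaw for level tool
    G=R.from_euler('xyz',[180,0,float(sys.argv[4])],degrees=True)
else: G=R.from_matrix(np.c_[-D[:,0],D[:,1],-D[:,2]])
print('deck now',((s['eef_pos']-o)@D).round(4),'world target',t.round(4),'d mm',((t-s['eef_pos'])*1000).round(1),'rotvec',(G*T.inv()).as_rotvec().round(3))
print('deck force',(s['force']@D).round(1))
E
python3 go.py .076 -.127 .07
```

```text
deck now [-0.0763 -0.1811  0.1784] world target [0.5782 0.3144 0.1442] d mm [180.4  64.6 -33.9] rotvec [-0.017 -0.415  0.145]
deck force [-0.6 -0.5 -1.1]
```

```bash
python3 -m crank '[30,11,10,-0.004,-0.104,0.036, 30,11,10,-0.004,-0.104,0.036, 30,11,0,-0.004,-0.104,0.036, 30,11,-10,-0.004,-0.104,0.036, 30,11,-20,0,0,0, 30,10,-24,0,0,0,0,0,0,0,0,0]' ; python3 go.py .076 -.127 .022
```

```text
time: 4.5
eef_pos: [0.5731, 0.3124, 0.1308]
tcp_rot: [-179.6, 23.9, -176.7]
force: [-0.7, -0.4, -1.8]
opening: 0.714
finger_force: 66.9
deck now [ 0.0656 -0.1286  0.06  ] world target [0.5985 0.3156 0.1007] d mm [ 25.4   3.1 -30.1] rotvec [ 0.008 -0.02   0.004]
deck force [-1.4 -0.4 -1.3]
```

```bash
python3 -m crank '[13,2,-15,0.004,-0.01,0, 12,1,-15,0.004,-0.01,0,0,0,0,0,0,0]' ; python3 go.py .076 -.127 .015
```

```text
time: 4.8
eef_pos: [0.5979, 0.3155, 0.1057]
tcp_rot: [179.9, 25.4, -177.0]
force: [-0.5, -0.9, -1.6]
opening: 0.72
finger_force: 67.0
deck now [ 0.0776 -0.127   0.0267] world target [0.6014 0.3157 0.0944] d mm [  3.5   0.2 -11.3] rotvec [-0.003  0.006  0.004]
deck force [-1.1 -0.8 -1.3]
```

```bash
python3 -m crank '[1.7,0,-3.6,0,0,0, 1.7,0,-3.6,0,0,0,0,0,0,0,0,0]' ; python3 go.py .076 -.127 .015;  python3 -m crank '[1.3,0,-2.7,0,0,0, 0,0,0,0,0,0]';python3 go.py .076 -.127 .015
```

```text
time: 5.1
eef_pos: [0.6027, 0.3168, 0.1019]
tcp_rot: [179.7, 25.7, -176.9]
force: [-1.3, 0.2, -2.9]
opening: 0.716
finger_force: 67.0
deck now [ 0.0804 -0.126   0.0212] world target [0.6014 0.3157 0.0944] d mm [-1.3 -1.  -7.5] rotvec [-0.005  0.011  0.003]
deck force [-2.4  0.3 -2.1]
time: 5.3
eef_pos: [0.6032, 0.3168, 0.1014]
tcp_rot: [179.8, 25.6, -176.9]
force: [-24.2, -7.5, 19.5]
opening: 0.72
finger_force: 68.3
deck now [ 0.0806 -0.126   0.0206] world target [0.6014 0.3157 0.0944] d mm [-1.8 -1.1 -7. ] rotvec [-0.003  0.01   0.003]
deck force [-14.1  -6.1  28.1]
```

```bash
python3 -m crank '[-0.8,0,1.8,0,0,0, -4.5,-0.3,-2.1,0,-0.008,0,0,0,0,0,0,0]' ; python3 go.py .076 -.127 .015;  python3 -m crank '[-3.6,-0.2,-1.7,0,0,0, 0,0,0,0,0,0]';python3 go.py .076 -.127 .015
```

```text
time: 5.6
eef_pos: [0.5998, 0.317, 0.1002]
tcp_rot: [179.7, 26.3, -177.0]
force: [-2.2, 0.1, 4.7]
opening: 0.719
finger_force: 66.8
deck now [ 0.077  -0.1257  0.0209] world target [0.6014 0.3157 0.0944] d mm [ 1.7 -1.2 -5.8] rotvec [-0.006  0.023  0.002]
deck force [-0.   0.2  5.1]
time: 5.8
eef_pos: [0.5968, 0.3168, 0.0988]
tcp_rot: [179.7, 26.4, -177.0]
force: [-1.1, -0.4, 6.0]
opening: 0.717
finger_force: 67.0
deck now [ 0.0738 -0.1256  0.0209] world target [0.6014 0.3157 0.0944] d mm [ 4.6 -1.1 -4.4] rotvec [-0.006  0.023  0.003]
deck force [ 1.5 -0.3  5.9]
```

```bash
python3 -m crank '[-3.6,-0.3,-1.7,-0.006,0.022,0.002, 0,0,0,0,0,0]' ; python3 go.py .076 -.127 .015;  python3 -m crank '[-3.6,-0.2,-1.7,0,0,0, 0,0,0,0,0,0]';python3 go.py .066 -.127 .02
```

```text
time: 6.0
eef_pos: [0.5935, 0.3166, 0.0973]
tcp_rot: [180.0, 25.1, -176.7]
force: [-2.7, -0.1, 7.4]
opening: 0.721
finger_force: 67.0
deck now [ 0.0701 -0.1257  0.0209] world target [0.6014 0.3157 0.0944] d mm [ 7.9 -0.9 -2.9] rotvec [-0.     0.001  0.001]
deck force [0.7 0.1 7.9]
time: 6.2
eef_pos: [0.59, 0.3165, 0.0956]
tcp_rot: [180.0, 25.1, -176.7]
force: [-0.4, -0.2, 7.1]
opening: 0.718
finger_force: 67.0
deck now [ 0.0662 -0.1255  0.021 ] world target [0.5903 0.3151 0.0947] d mm [ 0.3 -1.4 -1. ] rotvec [-0.001  0.002  0.   ]
deck force [ 2.6 -0.2  6.6]
```

```bash
python3 -m crank '[-2.7,-0.2,-1.3,0,0,0, 0,0,0,0,0,0]' ; python3 go.py .076 -.127 .015;  python3 -m crank '[-2.7,-0.2,-1.3,0,0,0, 0,0,0,0,0,0]';python3 go.py .066 -.127 .02
```

```text
time: 6.4
eef_pos: [0.5887, 0.3165, 0.0951]
tcp_rot: [180.0, 25.3, -176.7]
force: [6.0, 1.5, 2.5]
opening: 0.718
finger_force: 66.0
deck now [ 0.0648 -0.1255  0.021 ] world target [0.6014 0.3157 0.0944] d mm [12.7 -0.8 -0.7] rotvec [-0.001  0.006 -0.001]
deck force [ 6.6  1.1 -0.4]
time: 6.6
eef_pos: [0.5881, 0.3165, 0.0955]
tcp_rot: [179.9, 25.6, -176.6]
force: [10.4, 0.5, 2.9]
opening: 0.72
finger_force: 65.7
deck now [ 0.0645 -0.1255  0.0216] world target [0.5903 0.3151 0.0947] d mm [ 2.2 -1.4 -0.8] rotvec [-0.002  0.01  -0.001]
deck force [10.7 -0.1 -1.7]
```

```bash
python3 -m crank '[0.9,0,0.4,0,-0.008,0, 0,0,0,0,0,0, 0,0,0,0,0,0, 0,0,0,0,0,0]' 73; python3 -m crank '[-4,0,9,0,0,0, -17,-1,36,0,0,0, -17,-1,36,0,0,0, -17,-1,36,0,0,0, 0,0,0,0,0,0]'; python3 -m crank '[-30,-30,20,0,0.1,0, -30,-30,20,0,0.1,0, -35,-30,20,0,0.1,0, -35,-30,10,0,0.1,0,0,0,0,0,0,0]'
python3 - <<'E'
from h import *
m,M=cam("wrist"); im=ctrl.get_image("wrist"); cv2.imwrite("pics/w5.png",im[:,:,::-1]); np.savez("w5.npz",eye=m['eye'],M=M)
cv2.imwrite("pics/t5.png",ctrl.get_image("top")[:,:,::-1])
E
```

```text
time: 7.0
eef_pos: [0.5831, 0.3151, 0.0904]
tcp_rot: [-179.9, 25.2, -176.7]
force: [-0.4, 0.1, 0.2]
opening: 0.855
finger_force: 0.0
time: 7.5
eef_pos: [0.5305, 0.3142, 0.2164]
tcp_rot: [179.8, 26.0, -176.7]
force: [1.0, 0.1, 0.5]
opening: 0.858
finger_force: 0.0
time: 8.0
eef_pos: [0.3989, 0.1905, 0.2806]
tcp_rot: [178.8, 2.5, -177.2]
force: [0.6, 0.8, 0.1]
opening: 0.852
finger_force: 0.0
```

View pics/w5.png

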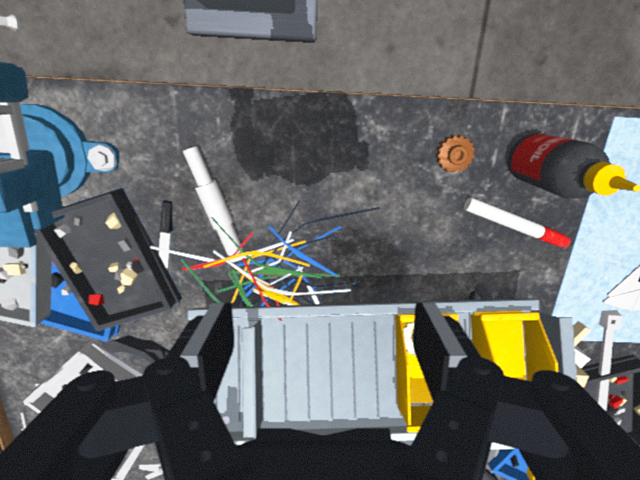

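bin_b stands on the deck beside the home bin, with its gear visible at (408,345). I'll go over to bin_a.

```bash
python3 -m crank '[-6,-48,5,0,0.007,0, -6,-48,5,0,0.007,0, -6,-48,5,0,0.007,0, -6,-48,0,0,0.007,0, -6,-48,0,0,0.007,0, -3,-48,0,0,0.007,0, 0,-48,0,0,0,0, 0,-48,0,0,0,0, 0,-48,0,0,0,0, 0,-48,0,0,0,0]' 85; python3 -m crank '[0,-45,0,0,0,0, 0,-40,0,0,0,0,0,0,0,0,0,0]'
python3 - <<'E'
from h import *
s=ctrl.sense();m,M=cam("wrist"); im=ctrl.get_image("wrist"); cv2.imwrite("pics/w6.png",im[:,:,::-1]); np.savez("w6.npz",eye=m['eye'],M=M)
mk=yellow(im); mk=cv2.morphologyEx(mk,cv2.MORPH_OPEN,np.ones((3,3)))
n,l,st,c=cv2.connectedComponentsWithStats(mk)
for i in range(1,n):
    if st[i,4]>300:
        pts=np.argwhere(l==i)[:,::-1].astype(np.float32); q=cv2.approxPolyDP(cv2.convexHull(pts),4,True)[:,0]
        print(st[i],q.tolist())
        for z in (0,.03,.058): print(z,onz("wrist",q,z).round(4)[:,:2].tolist())
E
```

```text
time: 9.1
eef_pos: [0.3665, -0.2891, 0.2921]
tcp_rot: [178.6, 0.0, -177.0]
force: [1.1, 0.8, 0.5]
opening: 0.992
finger_force: 0.0
time: 9.4
eef_pos: [0.366, -0.3758, 0.2909]
tcp_rot: [178.6, -0.1, -177.2]
force: [-0.0, 0.6, 0.4]
opening: 0.994
finger_force: 0.0
[ 196  142   65   62 2301] [[260.0, 181.0], [253.0, 193.0], [220.0, 203.0], [206.0, 194.0], [196.0, 167.0], [204.0, 150.0], [221.0, 142.0], [252.0, 150.0]]
0 [[0.3632, -0.4394], [0.3776, -0.4475], [0.3913, -0.4861], [0.3813, -0.5019], [0.3506, -0.5117], [0.3312, -0.5018], [0.3215, -0.4826], [0.3286, -0.4483]]
0.03 [[0.358, -0.4354], [0.3714, -0.443], [0.3841, -0.4789], [0.3748, -0.4936], [0.3462, -0.5027], [0.3281, -0.4935], [0.3191, -0.4756], [0.3257, -0.4437]]
0.058 [[0.3531, -0.4317], [0.3656, -0.4388], [0.3774, -0.4722], [0.3687, -0.4859], [0.3421, -0.4944], [0.3253, -0.4858], [0.3169, -0.4692], [0.3231, -0.4394]]
[ 267  176   59   72 2138] [[325.0, 242.0], [302.0, 247.0], [275.0, 227.0], [267.0, 199.0], [269.0, 179.0], [325.0, 181.0]]
0 [[0.4344, -0.3605], [0.4421, -0.3883], [0.4179, -0.4216], [0.384, -0.4313], [0.3604, 
[... 618 characters left out ...]
 -0.5249], [0.4013, -0.5139], [0.4499, -0.5012]]
[266 253  59  31 820] [[324.0, 253.0], [324.0, 283.0], [266.0, 282.0], [268.0, 268.0]]
0 [[0.4488, -0.361], [0.4893, -0.3589], [0.4907, -0.4321], [0.4715, -0.4297]]
0.03 [[0.4376, -0.3624], [0.4753, -0.3605], [0.4766, -0.4286], [0.4588, -0.4264]]
0.058 [[0.4272, -0.3638], [0.4623, -0.362], [0.4635, -0.4254], [0.4469, -0.4233]]
[  0 345  28  25 463] [[27.0, 365.0], [1.0, 368.0], [0.0, 348.0], [15.0, 345.0]]
0 [[0.6241, -0.7494], [0.6299, -0.7843], [0.5986, -0.779], [0.5934, -0.7589]]
0.03 [[0.6009, -0.7241], [0.6063, -0.7565], [0.5771, -0.7516], [0.5723, -0.7329]]
0.058 [[0.5792, -0.7004], [0.5842, -0.7306], [0.5571, -0.726], [0.5525, -0.7086]]
```

View pics/w6.png

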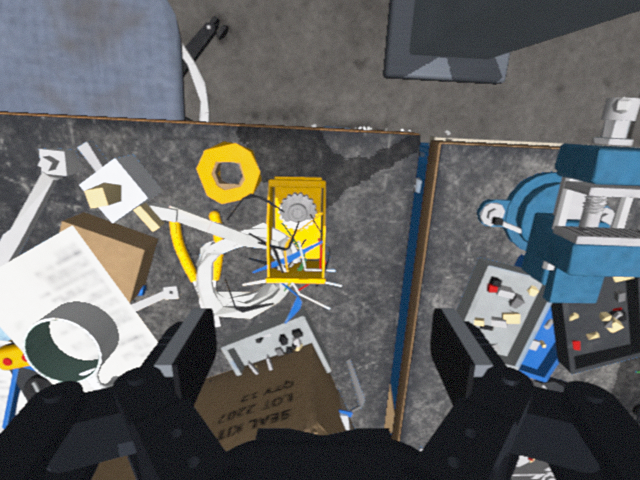

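The steel gear sits in bin_a at (297,207). The pliers and cable lie along its −y side, so I'll grip high enough to stay over them. Fit: back rim 63 mm wide, length 108 mm, centre (0.409, −0.3945), yaw +1°.

```bash
python3 -m crank '[13,-5,-40,-0.012,0,-0.015, 13,-5,-40,-0.012,0,-0.015, 13,-4,-40,0,0,0, 13,-4,-40,0,0,0, 0,0,-30,0,0,0, 0,0,0,0,0,0]' 85; python3 go.py 0 0 0 -179
```

```text
time: 10.05
eef_pos: [0.4168, -0.3854, 0.0978]
tcp_rot: [179.5, -0.4, -178.6]
force: [0.0, 0.0, -0.7]
opening: 0.997
finger_force: 0.0
deck now [-0.1264 -0.8163  0.1131] world target [0.5317 0.4389 0.0487] d mm [114.9 824.3 -49.1] rotvec [-0.008 -0.006 -0.007]
deck force [-0.3  0.  -0.6]
```

```bash
python3 -m crank '[1,-8.5,-15,-0.008,-0.006,-0.007, 0,0,0,0,0,0]'; cat > side.py <<'E'
from h import *
s=ctrl.sense(); im=ctrl.get_image("wrist"); cv2.imwrite("pics/tmp%d.png"%int(s['time']*100),im[:,:,::-1])
mk=yellow(im); mk[:,:180]=0; mk[:,480:]=0; mk[400:]=0
for rr in range(80,360,12):
    x=np.where(mk[rr])[0]
    if len(x)>5: print(rr,x.min(),x.max(),len(x),onz("wrist",[(x.min(),rr),(x.max(),rr)],.03).round(3)[:,:2].tolist())
E
python3 side.py
```

```text
time: 10.25
eef_pos: [0.4194, -0.3982, 0.0884]
tcp_rot: [-179.5, 0.3, -179.1]
force: [-0.3, 0.6, 0.2]
opening: 0.995
finger_force: 0.0
80 180 218 39 [[0.325, -0.472], [0.325, -0.453]]
92 180 237 58 [[0.331, -0.473], [0.33, -0.444]]
104 180 241 62 [[0.337, -0.474], [0.336, -0.442]]
116 210 245 36 [[0.342, -0.459], [0.342, -0.441]]
128 215 250 36 [[0.348, -0.457], [0.348, -0.438]]
140 219 253 35 [[0.354, -0.455], [0.354, -0.437]]
152 217 384 157 [[0.36, -0.456], [0.359, -0.368]]
164 200 385 164 [[0.367, -0.466], [0.365, -0.367]]
176 180 385 122 [[0.373, -0.477], [0.371, -0.367]]
188 180 386 88 [[0.38, -0.478], [0.378, -0.366]]
200 265 387 41 [[0.386, -0.432], [0.385, -0.365]]
212 265 387 47 [[0.392, -0.432], [0.391, -0.364]]
224 180 388 56 [[0.4, -0.48], [0.398, -0.363]]
236 266 388 76 [[0.407, -0.432], [0.405, -0.363]]
248 265 388 88 [[0.414, -0.433], [0.413, -0.362]]
260 266 388 76 [[0.421, -0.433], [0.42, -0.362]]
272 265 387 47 [[0.429, -0.433], [0.427, -0.362]]
284 267 386 34 [[0.437, -0.432], [0.435, -0.362]]
296 180 385 37 [[0.445, -0.485], [0.443, -0.362]]
308 180 385 73 [[0.454, -0.486], [0.451, -0.362]]
320 180 384 58 [[0.462, -0.487], [0.459, -0.362]]
332 269 383 115 [[0.469, -0.432], [0.468, -0.362]]
344 268 386 119 [[0.478, -0.433], [0.476, -0.359]]
```

```bash
python3 -m crank '[0,1.5,-25,0,0,0, 0,0,-25,0,0,0, 0,0,-18,0,0,0, 0,0,0,0,0,0]' 85
```

```text
time: 10.7
eef_pos: [0.4186, -0.3958, 0.0195]
tcp_rot: [-179.7, 0.2, -179.1]
force: [0.6, 0.5, 0.4]
opening: 0.994
finger_force: 0.0
```

```bash
python3 side.py
```

```text
80 180 186 7 [[0.33, -0.446], [0.33, -0.444]]
92 180 195 16 [[0.333, -0.446], [0.333, -0.441]]
104 180 200 21 [[0.337, -0.447], [0.337, -0.44]]
116 180 204 25 [[0.341, -0.447], [0.341, -0.439]]
128 180 208 29 [[0.345, -0.448], [0.345, -0.438]]
140 180 212 33 [[0.349, -0.448], [0.349, -0.437]]
152 180 217 38 [[0.353, -0.449], [0.353, -0.436]]
164 180 406 216 [[0.357, -0.449], [0.356, -0.369]]
176 180 406 214 [[0.361, -0.449], [0.36, -0.369]]
188 180 407 202 [[0.366, -0.45], [0.364, -0.368]]
200 180 408 178 [[0.37, -0.45], [0.369, -0.367]]
212 189 408 108 [[0.375, -0.448], [0.373, -0.367]]
224 229 409 89 [[0.379, -0.433], [0.378, -0.366]]
236 228 410 58 [[0.384, -0.434], [0.383, -0.365]]
248 227 411 66 [[0.389, -0.434], [0.387, -0.365]]
260 226 412 87 [[0.393, -0.435], [0.392, -0.364]]
272 226 412 96 [[0.398, -0.435], [0.397, -0.363]]
284 227 413 114 [[0.404, -0.435], [0.402, -0.362]]
296 225 414 146 [[0.409, -0.437], [0.407, -0.362]]
308 225 414 126 [[0.414, -0.437], [0.413, -0.361]]
320 225 414 122 [[0.42, -0.437], [0.418, -0.361]]
332 226 413 107 [[0.425, -0.437], [0.424, -0.361]]
344 226 412 83 [[0.431, -0.438], [0.43, -0.36]]
356 227 411 55 [[0.437, -0.438], [0.435, -0.36]]
```

```bash
python3 -m crank '[0,0,0,0,0,0, 0,0,0,0,0,0, 0,0,0,0,0,0, 0,0,0,0,0,0, 0,0,0,0,0,0, 0,0,0,0,0,0]' 40
python3 -m crank '[0,0,25,0,0,0, 0,0,45,0,0,0, 0,0,45,0,0,0, 0,0,45,0,0,0,0,0,45,0,0,0,0,0,0,0,0,0]'; python3 held.py pics/w7.png
python3 - <<'E'
from h import *
im=cv2.imread("pics/w7.png")[:,:,::-1].copy()
h=cv2.cvtColor(im,cv2.COLOR_RGB2HSV)
b=im[180:350,250:400].reshape(-1,3); hh=h[180:350,250:400]
g=(hh[...,1]<60)&(hh[...,2]>90); ys,xs=np.where(g); print('grey px in bin',g.sum(),np.median(xs)+250,np.median(ys)+180)
E
```

```text
time: 11.35
eef_pos: [0.4204, -0.3991, 0.023]
tcp_rot: [-179.3, 0.5, -179.1]
force: [-0.3, 0.1, 6.4]
opening: 0.716
finger_force: 66.9
time: 11.95
eef_pos: [0.4217, -0.401, 0.2346]
tcp_rot: [-178.7, 0.8, -179.1]
force: [0.4, -0.6, -0.0]
opening: 0.715
finger_force: 67.5
bbox [  212    82   205   298 34833]
82 256 258; 86 237 265; 90 227 272; 94 220 277; 98 218 279; 102 217 281; 106 216 282; 110 214 284; 114 212 286; 118 212 287; 
cam in tool [ 0.0796233  -0.0006193  -0.14340866] dirs [[8.11815683e-02 8.95271996e-04 1.07902922e+00]
 [6.09654924e-02 8.76101511e-04 1.07239919e+00]]
-0.03 [[0.0882, -0.0005], [0.0861, -0.0005]]
-0.02 [[0.0889, -0.0005], [0.0866, -0.0005]]
-0.014 [[0.0894, -0.0005], [0.087, -0.0005]]
-0.01 [[0.0897, -0.0005], [0.0872, -0.0005]]
0 [[0.0904, -0.0005], [0.0878, -0.0005]]
0.01 [[0.0912, -0.0005], [0.0883, -0.0005]]
grey px in bin 8145 333.0 236.0
```

Held (opening 0.715). The orange octagon merged into the mask, so I'll re-read the front rim rows.

```bash
python3 - <<'E'
from h import *
im=cv2.imread("pics/w7.png")[:,:,::-1].copy(); mk=yellow(im)
for rr in range(136,190,3):
    x=np.where(mk[rr,200:460])[0]+200; print(rr,x.min(),x.max(),len(x), end=' | ')
s=ctrl.sense(); mc=cam("wrist"); T=R.from_euler('xyz',s['tcp_rot'],degrees=True).as_matrix()
for r in (140,144,148,152,156,160):
    e,d=rays("wrist",[(323,r)],mc); e=(e-s['eef_pos'])@T; d=d@T; print('\n',r,[(e+d*((h-e[2])/d[:,2])[:,None]).round(4)[0,0] for h in (-.01,-.007,.02)],end='')
E
python3 go.py .09 -.217 .08
```

```text
136 220 285 38 | 139 221 284 52 | 142 222 282 61 | 145 223 272 50 | 148 225 278 51 | 151 229 387 159 | 154 233 405 169 | 157 239 409 171 | 160 238 410 173 | 163 238 410 173 | 166 238 410 173 | 169 233 409 175 | 172 229 410 182 | 175 228 410 183 | 178 229 410 174 | 181 233 410 170 | 184 239 411 158 | 187 238 411 147 | 
 140 [np.float64(0.0711), np.float64(0.0709), np.float64(0.0692)]
 144 [np.float64(0.0698), np.float64(0.0696), np.float64(0.0676)]
 148 [np.float64(0.0684), np.float64(0.0682), np.float64(0.0659)]
 152 [np.float64(0.0671), np.float64(0.0668), np.float64(0.0643)]
 156 [np.float64(0.0657), np.float64(0.0654), np.float64(0.0626)]
 160 [np.float64(0.0644), np.float64(0.064), np.float64(0.0609)]deck now [-0.0676 -0.8306  0.2321] world target [0.5919 0.225  0.1592] d mm [171.3 624.5 -71.2] rotvec [ 0.032 -0.425  0.046]
deck force [-1.6  0.5 -2.1]
```

```bash
python3 -m crank '[0,20,40,0,0,0, 0,48,30,0.005,0,0, 0,48,0,0.005,-0.02,0, 0,48,0,0.005,-0.02,0, 0,48,0,0.005,-0.03,0.01, 0,48,0,0.005,-0.03,0.01, 0,48,0,0,-0.03,0.01,0,48,0,0,-0.03,0.01, 0,48,0,0,-0.03,0, 0,48,0,0,-0.03,0]'; python3 -m crank '[0,48,0,0,-0.03,0, 0,48,0,0,-0.04,0, 0,48,0,0,-0.04,0,0,0,0,0,0,0]'; python3 go.py .08 -.217 .08
```

```text
time: 13.0
eef_pos: [0.4179, 0.0507, 0.2902]
tcp_rot: [179.5, 12.9, -176.9]
force: [0.9, 0.4, -2.2]
opening: 0.713
finger_force: 67.7
time: 13.4
eef_pos: [0.4156, 0.1992, 0.2895]
tcp_rot: [179.8, 19.0, -176.1]
force: [0.4, -0.9, -1.5]
opening: 0.714
finger_force: 68.6
deck now [-0.0158 -0.2326  0.2731] world target [0.5828 0.2245 0.155 ] d mm [ 167.2   25.3 -134.5] rotvec [ 0.003 -0.104 -0.011]
deck force [-0.3 -0.9 -1.5]
```

```bash
python3 -m crank '[42,7,-25,0,-0.035,-0.004, 42,6,-30,0,-0.035,-0.004, 42,6,-35,0,-0.034,-0.003, 36,6,-38,0,0,0,0,0,0,0,0,0]'; python3 go.py .08 -.217 .034
```

```text
time: 13.9
eef_pos: [0.5701, 0.2146, 0.1565]
tcp_rot: [-179.5, 23.9, -177.2]
force: [-2.6, -1.1, -3.7]
opening: 0.715
finger_force: 68.7
deck now [ 0.0686 -0.2261  0.087 ] world target [0.6022 0.2256 0.1133] d mm [ 32.2  11.  -43.3] rotvec [ 0.009 -0.018  0.013]
deck force [-4.  -0.9 -2.2]
```

```bash
python3 -m crank '[10,4,-15,0.003,-0.006,0.004, 10,4,-15,0.003,-0.006,0.004, 8,3,-15,0.003,-0.006,0.004, 0,0,0,0,0,0]'; python3 go.py .075 -.217 .027
```

```text
time: 14.3
eef_pos: [0.6011, 0.2271, 0.1237]
tcp_rot: [179.8, 26.1, -176.8]
force: [0.3, 0.5, -2.0]
opening: 0.717
finger_force: 69.7
deck now [ 0.0835 -0.2154  0.0439] world target [0.6007 0.2255 0.1048] d mm [ -0.5  -1.6 -18.9] rotvec [-0.005  0.019 -0.   ]
deck force [-0.5  0.5 -1.9]
```

```bash
python3 -m crank '[-3,-0.5,-6,-0.004,0.016,0, 0,-0.5,-5,0,0,0, 0,0,0,0,0,0]'; python3 go.py .075 -.217 .027; python3 -m crank '[1,0,-2,0,0,0, 0,0,0,0,0,0]'; python3 go.py .075 -.217 .027
```

```text
time: 14.6
eef_pos: [0.5985, 0.227, 0.1162]
tcp_rot: [179.9, 25.3, -176.7]
force: [-8.7, -0.7, 7.6]
opening: 0.715
finger_force: 73.2
deck now [ 0.0779 -0.2155  0.0382] world target [0.6007 0.2255 0.1048] d mm [  2.2  -1.4 -11.4] rotvec [-0.001  0.006 -0.001]
deck force [-4.7 -0.2 10.6]
time: 14.8
eef_pos: [0.5982, 0.227, 0.1138]
tcp_rot: [180.0, 25.2, -176.7]
force: [-17.8, -3.0, 12.6]
opening: 0.715
finger_force: 75.1
deck now [ 0.0766 -0.2154  0.0361] world target [0.6007 0.2255 0.1048] d mm [ 2.5 -1.4 -8.9] rotvec [-0.001  0.003 -0.001]
deck force [-11.  -2.  19.]
```

```bash
python3 -m crank '[-1.2,0,2.7,0,0,0, -5,-0.3,-2.3,0,0,0, 0,0,0,0,0,0]'; python3 go.py .075 -.217 .027; python3 -m crank '[1.6,0,-3.6,0,0,0, 0,0,0,0,0,0]'; python3 go.py .075 -.217 .027
```

```text
time: 15.1
eef_pos: [0.5925, 0.2262, 0.112]
tcp_rot: [180.0, 25.2, -176.7]
force: [-0.1, -0.2, -2.0]
opening: 0.711
finger_force: 72.2
deck now [ 0.0707 -0.2159  0.0369] world target [0.6007 0.2255 0.1048] d mm [ 8.2 -0.7 -7.2] rotvec [-0.001  0.004 -0.   ]
deck force [-0.9 -0.2 -1.8]
time: 15.3
eef_pos: [0.5961, 0.2265, 0.1099]
tcp_rot: [179.9, 25.4, -176.7]
force: [-3.8, -1.4, 5.5]
opening: 0.712
finger_force: 73.5
deck now [ 0.073  -0.2157  0.0335] world target [0.6007 0.2255 0.1048] d mm [ 4.6 -1.  -5.1] rotvec [-0.001  0.007 -0.   ]
deck force [-1.2 -1.1  6.7]
```

```bash
python3 -m crank '[-2,0,-2,0,0,0, 0,0,0,0,0,0]'; python3 go.py .07 -.217 .027; python3 -m crank '[0.4,0,-2.6,0,0,0, 0,0,0,0,0,0]'; python3 go.py .07 -.217 .027
python3 held.py pics/w8.png; python3 - <<'E'
from h import *
im=cv2.imread("pics/w8.png")[:,:,::-1].copy(); mk=yellow(im)
for rr in range(120,190,4):
    x=np.where(mk[rr,200:420])[0]+200; print(rr,x.min() if len(x) else 0,x.max() if len(x) else 0,len(x), end=' | ')
E
```

```text
time: 15.5
eef_pos: [0.5959, 0.2266, 0.11]
tcp_rot: [179.9, 25.6, -176.7]
force: [-3.2, -1.7, 9.5]
opening: 0.716
finger_force: 74.0
deck now [ 0.0729 -0.2157  0.0337] world target [0.5961 0.2253 0.1027] d mm [ 0.3 -1.3 -7.3] rotvec [-0.002  0.011 -0.001]
deck force [ 1.1 -1.5 10. ]
time: 15.7
eef_pos: [0.5979, 0.2268, 0.1091]
tcp_rot: [179.9, 25.9, -176.7]
force: [-0.8, -2.0, 12.9]
opening: 0.712
finger_force: 74.4
deck now [ 0.0744 -0.2156  0.032 ] world target [0.5961 0.2253 0.1027] d mm [-1.8 -1.5 -6.4] rotvec [-0.002  0.015 -0.001]
deck force [ 4.6 -1.9 12. ]
bbox [  230   158   187   222 29707]
158 245 399; 162 241 406; 166 241 406; 170 241 406; 174 241 406; 178 240 406; 182 240 406; 186 240 406; 190 239 407; 194 239 407; 
cam in tool [ 0.07931659 -0.00061666 -0.14320823] dirs [[-1.10914562e-01  2.97815321e-04  1.01603939e+00]
 [-1.31130349e-01  2.75374720e-04  1.00940849e+00]]
-0.03 [[0.067, -0.0006], [0.0646, -0.0006]]
-0.02 [[0.0659, -0.0006], [0.0633, -0.0006]]
-0.014 [[0.0652, -0.0006], [0.0625, -0.0006]]
-0.01 [[0.0648, -0.0006], [0.062, -0.0006]]
0 [[0.0637, -0.0006], [0.0607, -0.0006]]
0.01 [[0.0626, -0.0006], [0.0594, -0.0006]]
120 0 0 0 | 124 0 0 0 | 128 0 0 0 | 132 0 0 0 | 136 0 0 0 | 140 0 0 0 | 144 0 0 0 | 148 0 0 0 | 152 0 0 0 | 156 0 0 0 | 160 242 405 164 | 164 240 406 167 | 168 241 406 166 | 172 241 406 166 | 176 240 406 167 | 180 240 406 116 | 184 240 406 104 | 188 239 407 89 |
```

The front rim reads about 6 mm lower in the grip, so the bin has pitched nose-down roughly 6° and its front edge is on the deck. I'll slide it to the lip, ease the pitch, and release.

```bash
python3 -m crank '[-4.5,-0.3,-1.3,0,0,0, -4.5,-0.3,-2.1,0,0,0,0,0,0,0,0,0]'; python3 go.py .065 -.217 .027; python3 -m crank '[-2.7,-0.2,-1.3,0,0,0,0,0,0,0,0,0]'; python3 go.py .065 -.217 .027
```

```text
time: 16.05
eef_pos: [0.5878, 0.2264, 0.1045]
tcp_rot: [179.9, 25.8, -176.7]
force: [-0.5, -0.8, 8.9]
opening: 0.707
finger_force: 74.0
deck now [ 0.0633 -0.2154  0.0321] world target [0.5916 0.225  0.1006] d mm [ 3.8 -1.4 -3.9] rotvec [-0.003  0.013 -0.001]
deck force [ 3.3 -0.8  8.3]
time: 16.25
eef_pos: [0.5856, 0.2263, 0.1035]
tcp_rot: [179.9, 25.8, -176.7]
force: [0.2, -0.7, 8.9]
opening: 0.712
finger_force: 73.9
deck now [ 0.0608 -0.2154  0.0322] world target [0.5916 0.225  0.1006] d mm [ 6.  -1.3 -2.9] rotvec [-0.003  0.014 -0.001]
deck force [ 3.9 -0.7  8. ]
```

```bash
python3 -m crank '[1,0,-2.2,0,0.045,0, 1,0,-2.2,0,0.045,0,0,0,0,0,0,0]'; python3 go.py .065 -.217 .027; python3 -m crank '[0,0,0,0,0,0,0,0,0,0,0,0,0,0,0,0,0,0,0,0,0,0,0,0]' 73; python3 go.py .065 -.217 .027
```

```text
time: 16.55
eef_pos: [0.5892, 0.2261, 0.0994]
tcp_rot: [179.6, 20.7, -176.8]
force: [3.4, 0.4, 8.9]
opening: 0.711
finger_force: 73.6
deck now [ 0.0624 -0.2158  0.0269] world target [0.5916 0.225  0.1006] d mm [ 2.4 -1.1  1.2] rotvec [-0.003 -0.075 -0.   ]
deck force [6.9 0.2 6.6]
time: 16.95
eef_pos: [0.5832, 0.2256, 0.0944]
tcp_rot: [179.6, 20.1, -176.8]
force: [0.3, 0.3, 0.6]
opening: 0.852
finger_force: 0.0
deck now [ 0.0548 -0.2159  0.0249] world target [0.5916 0.225  0.1006] d mm [ 8.4 -0.6  6.2] rotvec [-0.001 -0.086 -0.001]
deck force [0.6 0.3 0.4]
```

```bash
python3 -m crank '[-3.5,0,9,0,0,0, -15,0,40,0,0,0, -15,0,40,0,0,0, -15,0,40,0,0,0, -45,6,20,0,-0.02,0, -48,6,30,0,-0.02,0, -48,6,30,0,-0.02,0, -48,6,20,0,-0.02,0,-10,6,20,0,0,0,0,0,0,0,0,0]'
cat > look.py <<'E'
from h import *
import sys
s=ctrl.sense(); print(s['eef_pos'].round(3),s['tcp_rot'].round(1))
mc=cam("wrist"); im=ctrl.get_image("wrist"); cv2.imwrite(sys.argv[1],im[:,:,::-1])
d=np.load("deck.npz"); D,o=d['D'],d['o']
P=np.array([[0,0,.058],[.14,0,.058],[.14,-.384,.058],[0,-.384,.058]])
print('region',proj("wrist",P@D.T+o,mc).round(0).tolist())
mk=yellow(im); n,l,st,c=cv2.connectedComponentsWithStats(mk)
def ondeck(px,h):
    e,dd=rays("wrist",px,mc); e=(e-o)@D; dd=dd@D; return e+dd*((h-e[2])/dd[:,2])[:,None]
for i in range(1,n):
    if st[i,4]>250:
        pts=np.argwhere(l==i)[:,::-1].astype(np.float32); q=cv2.approxPolyDP(cv2.convexHull(pts),3,True)[:,0]
        p=ondeck(q,.063).round(3)
        if -.45<p[:,1].mean()<.05 and -.05<p[:,0].mean()<.2: print(st[i].tolist()); [print('  ',a.tolist(),b[:2].tolist(),b2[:2].tolist()) for a,b,b2 in zip(q,p,ondeck(q,.035).round(3))]
E
python3 look.py pics/w9.png
```

```text
time: 17.95
eef_pos: [0.3499, 0.2553, 0.3404]
tcp_rot: [179.7, 25.2, -176.6]
force: [0.8, 0.7, 1.5]
opening: 0.854
finger_force: 0.0
[0.35  0.255 0.34 ] [ 179.7   25.2 -176.6]
region [[466.0, 228.0], [453.0, 329.0], [161.0, 330.0], [145.0, 228.0]]
[333, 219, 52, 90, 3514]
   [383.0, 308.0] [0.105, -0.095] [0.121, -0.09]
   [333.0, 306.0] [0.102, -0.159] [0.118, -0.158]
   [336.0, 220.0] [-0.011, -0.156] [-0.003, -0.155]
   [383.0, 222.0] [-0.008, -0.101] [-0.0, -0.096]
[397, 218, 60, 92, 4678]
   [450.0, 309.0] [0.107, -0.01] [0.123, 0.001]
   [403.0, 309.0] [0.107, -0.07] [0.122, -0.063]
   [397.0, 290.0] [0.08, -0.079] [0.094, -0.073]
   [400.0, 220.0] [-0.011, -0.081] [-0.003, -0.075]
   [441.0, 218.0] [-0.013, -0.033] [-0.006, -0.024]
   [452.0, 222.0] [-0.008, -0.02] [-0.0, -0.009]
   [456.0, 266.0] [0.048, -0.009] [0.06, 0.002]
[263, 221, 52, 88, 3318]
   [313.0, 308.0] [0.105, -0.184] [0.121, -0.185]
   [264.0, 308.0] [0.105, -0.247] [0.12, -0.251]
   [266.0, 221.0] [-0.01, -0.239] [-0.002, -0.243]
   [311.0, 221.0] [-0.01, -0.186] [-0.002, -0.186]
```

All three bins agree: fronts at rows 220–222, backs at 306–309, centres at y ≈ −0.04, −0.127, −0.216, so they are flat and square at the lip. Next I'll look at the knob.

```bash
python3 -m crank '[10,-41,0,0,0,0, 10,-41,0,0,0,0, 10,-41,0,0,0,0, 10,-41,0,0,0,0,0,0,0,0,0,0]' 30
python3 - <<'E'
from h import *
s=ctrl.sense(); print(s['eef_pos'].round(3),s['tcp_rot'].round(1),s['qpos'].round(0))
d=np.load("deck.npz"); D,o=d['D'],d['o']
for n in ("top","wrist"):
    mc=cam(n); im=ctrl.get_image(n); cv2.imwrite(f"pics/k_{n}.png",im[:,:,::-1])
    w=D@[.134,-.341,.075]+o; u=proj(n,w,mc)[0]; print(n,'exp',u.round(1))
    k=12 if n=="top" else 45
    x0,y0=int(u[0])-k,int(u[1])-k; g=im[y0:y0+2*k,x0:x0+2*k].max(2)
    nn,l,st,c=cv2.connectedComponentsWithStats((g<60).astype(np.uint8))
    def ondeck(px,h):
        e,dd=rays(n,px,mc); e=(e-o)@D; dd=dd@D; return e+dd*((h-e[2])/dd[:,2])[:,None]
    for i in range(1,nn):
        if st[i,4]>15: 
            b=st[i]; ctr=c[i]+[x0,y0]; pts=np.argwhere(l==i)[:,::-1].astype(np.float32)
            print(b.tolist(),ctr.round(1),'deck',ondeck([ctr],.068).round(4)[0],'top',ondeck([(x0+b[0]+b[2]/2,y0+b[1]+b[3]/2)],.075).round(4)[0],cv2.minAreaRect(pts))
E
```

```text
time: 18.5
eef_pos: [0.3919, 0.0825, 0.3341]
tcp_rot: [180.0, 24.6, -177.6]
force: [-0.0, 1.1, 0.1]
opening: 0.352
finger_force: 0.0
[0.392 0.082 0.334] [ 180.    24.6 -177.6] [ -10.  -45.  125.    5.   76. -102.]
top exp [263.3 177.8]
[9, 4, 8, 15, 77] [263.2 175.3] deck [ 0.1388 -0.3404  0.068 ] top [ 0.1372 -0.3429  0.075 ] ((12.5, 11.0), (14.0, 7.0), 90.0)
wrist exp [328.6 325.7]
[0, 3, 90, 87, 2869] [326.5 329.5] deck [ 0.1435 -0.3436  0.068 ] top [ 0.1351 -0.3417  0.075 ] ((44.596717834472656, 45.70692443847656), (98.6351089477539, 76.89374542236328), 6.952957630157471)
```

```bash
python3 - <<'E'
from h import *
im=cv2.imread("pics/k_wrist.png"); g=im.max(2)
for r in range(284,372,6):
    row=(g[r,270:390]<55).astype(int); e=np.flatnonzero(np.diff(np.r_[0,row,0]))
    print(r,[(int(a)+270,int(b)+269) for a,b in zip(e[::2],e[1::2]) if b-a>2])
E
python3 go.py .137 -.341 .10
```

```text
284 [(283, 295)]
290 [(283, 288)]
296 [(282, 288), (360, 363)]
302 [(281, 291), (361, 365)]
308 [(280, 287), (327, 335), (360, 366), (382, 389)]
314 [(278, 294), (308, 311), (358, 367), (384, 389)]
320 [(277, 297), (304, 311), (358, 369), (385, 389)]
326 [(276, 325), (340, 342), (349, 370), (387, 389)]
332 [(274, 296), (304, 327), (350, 372)]
338 [(273, 327), (351, 373)]
344 [(277, 372), (384, 389)]
350 [(275, 284), (361, 370), (381, 389)]
356 [(270, 274), (277, 283), (363, 369), (374, 389)]
362 [(270, 273), (276, 282), (364, 369), (372, 389)]
368 [(270, 274), (276, 281), (365, 369), (372, 389)]
deck now [-0.0251 -0.3423  0.327 ] world target [0.6331 0.1032 0.1972] d mm [ 242.4   15.3 -137.3] rotvec [-0.002 -0.007  0.006]
deck force [-0.5  0.8 -1. ]
```

```bash
python3 -m crank '[40,3,-15,0,-0.004,0.003, 40,3,-15,0,-0.004,0.003, 40,3,-22,0,0,0, 40,3,-28,0,0,0, 40,2,-28,0,0,0, 40,2,-28,0,0,0, 0,0,0,0,0,0]'; python3 go.py .137 -.340 .10
python3 - <<'E'
from h import *
mc=cam("wrist"); im=ctrl.get_image("wrist"); cv2.imwrite("pics/k2.png",im[:,:,::-1]); g=im.max(2)
for r in range(230,440,10):
    row=(g[r,220:430]<55).astype(int); e=np.flatnonzero(np.diff(np.r_[0,row,0]))
    print(r,[(int(a)+220,int(b)+219) for a,b in zip(e[::2],e[1::2]) if b-a>3])
d=np.load("deck.npz"); D,o=d['D'],d['o']
print(proj("wrist",np.array([[x,-.34+a,.075] for x in (.115,.137,.159) for a in (-.006,.006)])@D.T+o,mc).round(0).tolist())
E
```

```text
time: 19.3
eef_pos: [0.6284, 0.1091, 0.1877]
tcp_rot: [179.8, 24.2, -176.2]
force: [-1.3, -1.1, -1.8]
opening: 0.353
finger_force: 0.0
deck now [ 0.129  -0.3349  0.0932] world target [0.6331 0.1042 0.1972] d mm [ 4.7 -4.9  9.5] rotvec [-0.002 -0.015 -0.01 ]
deck force [-2.  -1.1 -1. ]
230 []
240 [(234, 246)]
250 [(231, 239), (309, 328)]
260 [(228, 235), (306, 330)]
270 [(226, 237), (306, 311)]
280 [(224, 237), (274, 277), (307, 310), (376, 380)]
290 [(220, 277), (307, 310), (375, 382)]
300 [(220, 256), (281, 310), (353, 364), (380, 383)]
310 [(220, 264), (279, 311), (337, 344), (354, 367), (382, 393)]
320 [(220, 261), (277, 310), (327, 331), (336, 344), (346, 369), (385, 398)]
330 [(220, 258), (275, 310), (327, 330), (352, 372), (388, 402)]
340 [(220, 255), (273, 310), (324, 348), (352, 373), (391, 406)]
350 [(224, 266), (274, 372), (380, 417)]
360 [(220, 283), (363, 429)]
370 [(220, 281), (365, 429)]
380 [(220, 273), (367, 429)]
390 [(220, 271), (375, 426)]
400 [(220, 269), (377, 428)]
410 [(220, 269), (376, 429)]
420 [(220, 269), (376, 429)]
430 [(220, 294), (352, 429)]
[[300.0, 263.0], [326.0, 263.0], [301.0, 306.0], [326.0, 306.0], [301.0, 346.0], [325.0, 346.0]]
```

The bar shows at columns 306–330, its lit top starting at row ~265, giving deck (0.137, −0.338). Descend and grip.

```bash
python3 -m crank '[7,-3,4,0,-0.014,-0.01, 0,0,0,0,0,0]'; python3 go.py .137 -.338 .049
```

```text
time: 19.55
eef_pos: [0.6385, 0.1041, 0.2075]
tcp_rot: [-180.0, 26.4, -176.8]
force: [-0.3, -0.3, 0.7]
opening: 0.355
finger_force: 0.0
deck now [ 0.1463 -0.3405  0.1071] world target [0.6545 0.1074 0.151 ] d mm [ 16.    3.4 -56.5] rotvec [-0.001  0.024  0.002]
deck force [ 0.  -0.2  0.8]
```

```bash
python3 -m crank '[4,1,-15,0,0.012,0, 4,1,-14,0,0.012,0, 0,0,0,0,0,0]'; python3 go.py .137 -.338 .049;  python3 -m crank '[4,0.5,-14,0,0,0, 0,0,0,0,0,0]'; python3 go.py .137 -.338 .049
```

```text
time: 19.85
eef_pos: [0.6449, 0.1054, 0.176]
tcp_rot: [179.9, 24.7, -176.9]
force: [0.3, -0.6, 0.4]
opening: 0.355
finger_force: 0.0
deck now [ 0.1388 -0.3395  0.0758] world target [0.6545 0.1074 0.151 ] d mm [  9.6   2.  -25.1] rotvec [-0.001 -0.005  0.003]
deck force [ 0.4 -0.6  0.3]
time: 20.05
eef_pos: [0.6487, 0.1056, 0.1604]
tcp_rot: [179.9, 24.6, -176.9]
force: [-0.6, 0.2, -0.5]
opening: 0.35
finger_force: 0.0
deck now [ 0.1357 -0.3395  0.06  ] world target [0.6545 0.1074 0.151 ] d mm [ 5.8  1.8 -9.4] rotvec [-0.001 -0.007  0.003]
deck force [-0.8  0.2 -0.2]
```

```bash
python3 -m crank '[5,1,-7.5,0,-0.006,0.003, 0,0,0,0,0,0]'; python3 go.py .137 -.338 .049;  python3 -m crank '[0,0,0,0,0,0, 0,0,0,0,0,0,0,0,0,0,0,0,0,0,0,0,0,0]' 0; python3 go.py .137 -.227 .050
```

```text
time: 20.25
eef_pos: [0.6541, 0.1065, 0.1527]
tcp_rot: [179.9, 24.9, -176.7]
force: [-0.6, -1.2, -0.3]
opening: 0.351
finger_force: 0.0
deck now [ 0.1373 -0.3389  0.0507] world target [0.6545 0.1074 0.151 ] d mm [ 0.4  0.9 -1.7] rotvec [-0.001 -0.001  0.   ]
deck force [-0.7 -1.1  0. ]
time: 20.65
eef_pos: [0.6543, 0.1066, 0.1537]
tcp_rot: [179.9, 25.0, -176.7]
force: [-1.9, 1.0, 0.8]
opening: 0.12
finger_force: 59.5
deck now [ 0.1379 -0.3388  0.0515] world target [0.6476 0.2182 0.1519] d mm [ -6.7 111.6  -1.8] rotvec [-0.001 -0.001  0.   ]
deck force [-1.4  1.1  1.5]
```

```bash
python3 -m crank '[-0.7,12,0,0,0,0, -0.7,12,0,0,0,0, -0.7,12,0,0,0,0, -0.7,12,0,0,0,0, 0,0,0,0,0,0]'; python3 go.py .137 -.227 .050;  python3 -m crank '[-0.5,8,0,0,0,0, -0.5,8,0,0,0,0, -0.5,8,0,0,0,0, 0,0,0,0,0,0]'; python3 go.py .1375 -.227 .0515
```

```text
time: 21.15
eef_pos: [0.6508, 0.1559, 0.1537]
tcp_rot: [179.9, 24.9, -176.7]
force: [-4.9, 1.1, 3.8]
opening: 0.127
finger_force: 60.1
deck now [ 0.1374 -0.2894  0.0518] world target [0.6476 0.2182 0.1519] d mm [-3.2 62.4 -1.8] rotvec [-0.001 -0.002 -0.001]
deck force [-2.8  1.3  5.5]
time: 21.55
eef_pos: [0.6492, 0.1792, 0.1537]
tcp_rot: [179.9, 24.9, -176.7]
force: [-7.5, 0.5, 4.5]
opening: 0.128
finger_force: 60.4
deck now [ 0.1371 -0.266   0.0519] world target [0.6474 0.2182 0.1535] d mm [-1.7 39.  -0.2] rotvec [-0.001 -0.002 -0.001]
deck force [-4.8  0.9  7.2]
```

```bash
python3 -m crank '[-0.4,6,0,0,0,0, -0.4,6,0,0,0,0, -0.4,6,0.3,0,0,0, -0.2,4,0.3,0,0,0,0,0,0,0,0,0]'; python3 go.py .137 -.227 .0515;  python3 -m crank '[-0.2,4,0,0,0,0, -0.2,4,0,0,0,0, 0,0,0,0,0,0]'; python3 go.py .137 -.227 .0515
```

```text
time: 22.05
eef_pos: [0.6477, 0.2005, 0.1537]
tcp_rot: [180.0, 24.8, -176.7]
force: [-5.8, -1.4, 3.9]
opening: 0.121
finger_force: 59.9
deck now [ 0.1369 -0.2447  0.0521] world target [0.647  0.2182 0.1532] d mm [-0.7 17.7 -0.5] rotvec [-0.    -0.003  0.   ]
deck force [-3.7 -1.1  6.1]
time: 22.35
eef_pos: [0.6471, 0.2082, 0.1537]
tcp_rot: [-180.0, 24.8, -176.7]
force: [-6.8, -2.7, 3.4]
opening: 0.124
finger_force: 60.1
deck now [ 0.1368 -0.237   0.0521] world target [0.647  0.2182 0.1532] d mm [-0.1 10.  -0.4] rotvec [ 0.    -0.003  0.   ]
deck force [-4.8 -2.3  6. ]
```

Push until the row closes, watching the force along y.

```bash
python3 -m crank '[-0.1,3,0,0,0,0, 0,0,0,0,0,0]'; python3 go.py .137 -.227 .0515;  python3 -m crank '[-0.1,3,0,0,0,0, 0,0,0,0,0,0]'; python3 go.py .137 -.227 .0515;python3 -m crank '[-0.1,2,0,0,0,0, 0,0,0,0,0,0]'; python3 go.py .137 -.227 .0515
```

```text
time: 22.55
eef_pos: [0.6469, 0.2109, 0.1537]
tcp_rot: [-180.0, 24.8, -176.7]
force: [-8.4, -2.5, 5.1]
opening: 0.132
finger_force: 60.2
deck now [ 0.1367 -0.2343  0.0521] world target [0.647  0.2182 0.1532] d mm [ 0.1  7.3 -0.4] rotvec [ 0.001 -0.004  0.   ]
deck force [-5.5 -2.   8.2]
time: 22.75
eef_pos: [0.6468, 0.2138, 0.1537]
tcp_rot: [-180.0, 24.8, -176.7]
force: [-9.0, -3.6, 5.3]
opening: 0.127
finger_force: 60.4
deck now [ 0.1367 -0.2314  0.0521] world target [0.647  0.2182 0.1532] d mm [ 0.2  4.4 -0.4] rotvec [ 0.001 -0.004  0.   ]
deck force [-6.1 -3.1  8.7]
time: 22.95
eef_pos: [0.6466, 0.2156, 0.1536]
tcp_rot: [-179.9, 24.8, -176.7]
force: [-8.2, -4.0, 5.3]
opening: 0.128
finger_force: 60.5
deck now [ 0.1367 -0.2295  0.0521] world target [0.647  0.2182 0.1532] d mm [ 0.4  2.6 -0.4] rotvec [ 0.001 -0.004  0.   ]
deck force [-5.4 -3.5  8.3]
```

```bash
python3 -m crank '[-0.1,2,0,0,0,0, 0,0,0,0,0,0]'; python3 go.py .137 -.227 .0515;  python3 -m crank '[-0.1,2,0,0,0,0, 0,0,0,0,0,0]'; python3 go.py .137 -.227 .0515;python3 -m crank '[-0.1,2,0,0,0,0, 0,0,0,0,0,0]'; python3 go.py .137 -.227 .0515
```

```text
time: 23.15
eef_pos: [0.6466, 0.2168, 0.1536]
tcp_rot: [-179.9, 24.7, -176.7]
force: [-10.6, -7.9, 5.9]
opening: 0.127
finger_force: 60.7
deck now [ 0.1367 -0.2284  0.0521] world target [0.647  0.2182 0.1532] d mm [ 0.4  1.4 -0.4] rotvec [ 0.003 -0.004  0.001]
deck force [-7.5 -7.2 10. ]
time: 23.35
eef_pos: [0.6466, 0.2171, 0.1536]
tcp_rot: [-179.7, 24.7, -176.6]
force: [-10.1, -15.1, 8.5]
opening: 0.123
finger_force: 61.0
deck now [ 0.1367 -0.2281  0.0521] world target [0.647  0.2182 0.1532] d mm [ 0.4  1.1 -0.4] rotvec [ 0.005 -0.005  0.001]
deck force [ -6.4 -14.5  12.3]
time: 23.55
eef_pos: [0.6466, 0.2173, 0.1536]
tcp_rot: [-179.5, 24.7, -176.6]
force: [-11.7, -22.0, 9.7]
opening: 0.122
finger_force: 61.4
deck now [ 0.1367 -0.2279  0.052 ] world target [0.647  0.2182 0.1532] d mm [ 0.4  0.9 -0.4] rotvec [ 0.008 -0.006  0.002]
deck force [ -7.6 -21.2  14.3]
```

Row closed: y force rises to 21 N at knob y = −0.228, against the predicted −0.230. Ease off slightly and turn clockwise about the deck normal.

```bash
python3 -m crank '[0,-2.5,0,0,0,0, 0,0,0,0.061,0.0035,-0.131, 0,0,0,0.061,0.0035,-0.131, 0,0,0,0.061,0.0035,-0.131, 0,0,0,0.061,0.0035,-0.131,0,0,0,0,0,0]'; python3 go.py .137 -.228 .0515;  python3 -m crank '[0,0,0,0.061,0.0035,-0.131, 0,0,0,0.061,0.0035,-0.131, 0,0,0,0.061,0.0035,-0.131, 0,0,0,0.061,0.0035,-0.131, 0,0,0,0.061,0.0035,-0.131,0,0,0,0,0,0]'; python3 go.py .137 -.228 .0515; python3 -c "
from workcell import ctrl; print(ctrl.sense()['ft_torque'],ctrl.sense()['qpos'])"
```

```text
time: 24.15
eef_pos: [0.6463, 0.216, 0.1535]
tcp_rot: [166.1, 20.6, 147.4]
force: [-12.3, -16.4, 8.5]
opening: 0.126
finger_force: 61.4
deck now [ 0.1364 -0.2292  0.052 ] world target [0.6471 0.2172 0.1532] d mm [ 0.7  1.2 -0.2] rotvec [-0.239 -0.017  0.529]
deck force [ -8.4 -15.7  13.3]
time: 24.75
eef_pos: [0.6453, 0.2152, 0.153]
tcp_rot: [156.3, 6.7, 107.1]
force: [-17.0, -20.7, 11.7]
opening: 0.128
finger_force: 62.0
deck now [ 0.1352 -0.2299  0.052 ] world target [0.6471 0.2172 0.1532] d mm [1.7 2.  0.3] rotvec [-0.54  -0.033  1.186]
deck force [-11.5 -19.7  18.2]
[-2.80654251  2.0352808  -1.37597174] [ 9.68281568 12.80453672 99.77711044 -4.48268788 43.11841175 -6.22751513]
```

```bash
python3 -m crank '[0,0,0,0.05,0.003,-0.107,0,0,0,0,0,0]'; python3 go.py .137 -.228 .0515;  python3 -m crank '[0,0,0,0,0,0,0,0,0,0,0,0,0,0,0,0,0,0]' 32; python3 go.py .137 -.228 .0515
```

```text
time: 24.95
eef_pos: [0.6452, 0.2151, 0.1529]
tcp_rot: [155.8, 4.0, 101.1]
force: [-18.2, -21.1, 12.2]
opening: 0.126
finger_force: 62.9
deck now [ 0.1351 -0.23    0.0521] world target [0.6471 0.2172 0.1532] d mm [1.9 2.1 0.3] rotvec [-0.588 -0.035  1.291]
deck force [-12.4 -20.   19.2]
time: 25.25
eef_pos: [0.648, 0.2202, 0.1545]
tcp_rot: [155.1, 3.6, 101.2]
force: [0.8, 0.3, 0.9]
opening: 0.372
finger_force: 0.0
deck now [ 0.1385 -0.2251  0.0521] world target [0.6471 0.2172 0.1532] d mm [-0.9 -3.  -1.2] rotvec [-0.601 -0.034  1.286]
deck force [1.1 0.3 0.4]
```

```bash
python3 -m crank '[-4,0,9,0,0,0, -17,-1,36,0,0,0, -17,-1,36,0,0,0, -17,-1,36,-0.058,-0.003,0.125, -20,0,30,-0.058,-0.003,0.125, -40,4,20,-0.058,-0.003,0.125, -40,4,20,-0.058,-0.003,0.125, -40,4,0,-0.058,-0.003,0.125, -40,4,0,-0.058,-0.003,0.125, -20,4,0,-0.058,-0.003,0.125]'; python3 -m crank '[0,0,0,-0.058,-0.003,0.125, 0,0,0,-0.058,-0.003,0.125,0,0,0,-0.058,-0.003,0.125,0,0,0,0,0,0]' 85; python3 go.py .137 -.228 .0515; python3 look.py pics/w10.png
python3 - <<'E'
from h import *
im=ctrl.get_image("top"); cv2.imwrite("pics/t10.png",im[:,:,::-1])
d=np.load("deck.npz"); D,o=d['D'],d['o']; mc=cam("top")
for n in ("top","wrist"):
    I=cv2.imread("pics/t10.png" if n=="top" else "pics/w10.png"); u=proj(n,D@[.136,-.229,.075]+o)[0]; print(n,u.round(1)); k=12 if n=="top" else 30
    x0,y0=int(u[0])-k,int(u[1])-k; g=I[y0:y0+2*k,x0:x0+2*k].max(2)
    nn,l,st,c=cv2.connectedComponentsWithStats((g<60).astype(np.uint8))
    for i in range(1,nn):
        if st[i,4]>15: print(st[i].tolist(),(c[i]+[x0,y0]).round(1),cv2.minAreaRect(np.argwhere(l==i)[:,::-1].astype(np.float32)))
E
```

```text
time: 26.25
eef_pos: [0.3903, 0.2375, 0.3424]
tcp_rot: [168.4, 22.3, 155.4]
force: [0.7, 0.6, -0.0]
opening: 0.374
finger_force: 0.0
time: 26.65
eef_pos: [0.3924, 0.2373, 0.342]
tcp_rot: [178.9, 24.8, -179.3]
force: [0.2, -0.3, 0.1]
opening: 0.993
finger_force: 0.0
deck now [-0.0126 -0.1933  0.3295] world target [0.6471 0.2172 0.1532] d mm [ 254.7  -20.1 -188.7] rotvec [-0.018 -0.004  0.037]
deck force [ 0.2 -0.3  0. ]
[0.392 0.237 0.342] [ 178.9   24.8 -179.3]
region [[496.0, 194.0], [485.0, 306.0], [175.0, 317.0], [155.0, 208.0]]
[319, 187, 171, 103, 13043]
   [489.0, 279.0] [0.102, -0.001] [0.115, 0.012]
   [442.0, 285.0] [0.107, -0.056] [0.121, -0.047]
   [325.0, 289.0] [0.107, -0.196] [0.12, -0.196]
   [319.0, 198.0] [-0.005, -0.198] [0.001, -0.199]
   [325.0, 194.0] [-0.009, -0.191] [-0.003, -0.191]
   [479.0, 188.0] [-0.008, -0.022] [-0.003, -0.01]
   [488.0, 228.0] [0.038, -0.008] [0.047, 0.005]
[471, 303, 37, 40, 386]
   [506.0, 303.0] [0.135, 0.023] [0.15, 0.038]
   [507.0, 318.0] [0.156, 0.027] [0.172, 0.041]
   [500.0, 341.0] [0.188, 0.021] [0.207, 0.036]
   [488.0, 342.0] [0.189, 0.006] [0.208, 0.02]
   [471.0, 322.0] [0.159, -0.017] [0.176, -0.006]
top [217.7 179.1]
[2, 0, 8, 3, 17] [209.9 167.6] ((5.5, 1.0), (2.0, 7.0), 90.0)
[9, 7, 14, 9, 78] [220.4 178.1] ((15.230768203735352, 10.846155166625977), (8.320503234863281, 11.648704528808594), 56.3099365234375)
wrist [299.2 317.1]
[13, 5, 35, 24, 421] [299.3 305.4] ((29.379379272460938, 16.070037841796875), (22.019535064697266, 34.18330001831055), 86.42366790771484)
```

The row is merged from y ≈ 0 to −0.197, and the knob bar now lies along the rail (horizontal, 35×24 px). One last check of how square each bin is.

```bash
python3 - <<'E'
from h import *
im=cv2.imread("pics/w10.png")[:,:,::-1].copy(); mk=yellow(im)
mk[295:]=0
d=np.load("deck.npz"); D,o=d['D'],d['o']; mc=cam("wrist")
def od(px,h):
    e,dd=rays("wrist",px,mc); e=(e-o)@D; dd=dd@D; return e+dd*((h-e[2])/dd[:,2])[:,None]
for nm,a,b in (("a",328,370),("b",384,425),("home",441,482)):
    cs=np.arange(a,b,2)
    bk=np.array([(c,np.where(mk[:,c])[0].max()) for c in cs]); fr=np.array([(c,np.where(mk[:,c])[0].min()) for c in cs])
    pb,pf=od(bk,.063),od(fr,.035)
    print(nm,bk[:,1].tolist(),'back slope',np.polyfit(pb[:,1],pb[:,0],1)[0].round(3),'x',np.median(pb[:,0]).round(4),fr[:,1].tolist(),'front slope',np.polyfit(pf[:,1],pf[:,0],1)[0].round(3),np.median(pf[:,0]).round(4))
h=cv2.cvtColor(im,cv2.COLOR_RGB2HSV)
E
```

```text
a [288, 288, 288, 288, 288, 288, 288, 287, 287, 287, 287, 287, 287, 287, 287, 286, 286, 286, 286, 286, 286] back slope -0.021 x 0.1051 [194, 194, 194, 194, 194, 194, 194, 194, 194, 194, 194, 194, 193, 193, 193, 193, 193, 193, 193, 193, 193] front slope 0.01 -0.0026
b [287, 287, 287, 287, 286, 286, 286, 286, 286, 285, 285, 285, 285, 285, 284, 284, 284, 284, 284, 283, 283] back slope -0.065 x 0.1057 [192, 192, 192, 191, 191, 191, 191, 191, 191, 191, 191, 191, 190, 190, 190, 190, 191, 190, 191, 191, 191] front slope 0.014 -0.0028
home [285, 284, 284, 284, 284, 284, 283, 283, 283, 283, 283, 282, 282, 282, 282, 282, 281, 281, 281, 282, 281] back slope -0.055 x 0.1056 [189, 189, 189, 188, 188, 188, 188, 188, 188, 188, 188, 188, 188, 187, 188, 188, 189, 188, 188, 188, 197] front slope 0.091 -0.003
```

All three bins are square (at most 0.065 rad on the back edges) and at the lip. Handing in.

```bash
python3 -c "
from workcell import ctrl; print(ctrl.close_job())"
```

```text
the job is handed in; nothing more can be done
None
```

The job is handed in at about 27 s: both bins stand beside the home bin against the lip, the guide is closed up and the knob is turned about 1.4 rad clockwise, though I did not recheck the gears or bystanders after the final push and saw no verdict.

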